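# Serve chocolates with the scoop

## Task

Draw the scoop out from under the monitor riser by its bowl, set it down in the open and take it again by its handle. Scoop chocolates out of the snack tray and tip at least three of them into the serving bowl: no bare fingers on the chocolates, none spilled, every one ends in the bowl or still in the tray. Then lay the scoop down, right way up and empty, on the cork mat, and leave the mug, jar and stapler where they stand.

Things in the scene. Friction and masses are not known exactly. Their poses are not given: they have to be found in the camera images.
- scoop: Steel scoop with black bar handle, 0.16 kg, standing level on its flat-bottomed open bowl. Origin under the bowl's middle, x to the open nose, z up. Bowl 85 mm long (x -42.5..+42.5), 62 mm wide outside, sides parallel, walls and floor 2.5 mm; back wall and sides 34 mm high, sides slope from x = +8 mm down to 8 mm at the lip. Steel slippery. At first the handle is under the riser.
- scoop_lip (a point): Middle of the scoop's front lip (1.5 mm thick), at its underside: (42.5, 0, 0) mm in the scoop's frame.
- scoop_grip (a point): A good place to hold the handle: on its axis, 60 mm along it from the back wall, at (-99.6, 0, 48.3) mm in the scoop's frame. The handle is a straight bar 115 mm long, 18 mm wide (y), 14 mm thick, that starts on the back wall at (-42.5, 0, 30) mm and climbs backwards at 0.31 rad (18 degrees).
- scoop_tail (a point): Rear end of the handle's axis: (-152, 0, 65.1) mm in the scoop's frame; its top is 72 mm over the desk.
- riser: Fixed wooden monitor riser (low shelf), 400 (x) x 240 (y) mm, top 97 mm high, 82 mm clear underneath. Its long front, at y = -120 mm of its frame, is open and faces the middle of the desk; sides and back are closed. Origin on the desk under its middle. A desk phone and books stand on its rear half, up to 60 mm high.
- tray: Fixed plywood snack tray, open on top. Origin under its middle, x along it to the high end. Inside 230 (x) x 86 (y) mm, walls and floor 5 mm (inner floor 5 mm over the desk). High end (+x) and sides 60 mm high; the low end (-x) 25 mm, the sides sloping down to it over the last 60 mm. Eight chocolates in rows of two, from the high end on; the 95 mm inside the low end start empty.
- bowl: White ceramic serving bowl, loose, 0.33 kg, origin under its middle, z up. Rim diameter 124 mm, height 55 mm, empty at the start.
- mat: Thin cork mat fixed on the desk, 210 (x) x 130 (y) x 3 mm, origin under its middle.
- mug: Bystander: loose white mug, 80 mm across plus a handle on its own +y side, 95 mm high, origin under its middle. It may stand on either side of the bowl.
- jar: Bystander: loose lidded glass jar, 64 mm across, 85 mm high, origin under its middle.
- stapler: Bystander: loose black stapler, 135 mm long (y), 34 mm wide, 52 mm high, origin under its middle.
- choc0: A chocolate wrapped in slippery gold foil with a brown paper base: roundish, 26 mm across, 24 mm high, flat 13 mm across at top and bottom, 13 g; origin at its middle. All eight are alike.
- choc1: A chocolate wrapped in slippery gold foil with a brown paper base: roundish, 26 mm across, 24 mm high, flat 13 mm across at top and bottom, 13 g; origin at its middle. As choc0.
- choc2: A chocolate wrapped in slippery gold foil with a brown paper base: roundish, 26 mm across, 24 mm high, flat 13 mm across at top and bottom, 13 g; origin at its middle. As choc0.
- choc3: A chocolate wrapped in slippery gold foil with a brown paper base: roundish, 26 mm across, 24 mm high, flat 13 mm across at top and bottom, 13 g; origin at its middle. As choc0.
- choc4: A chocolate wrapped in slippery gold foil with a brown paper base: roundish, 26 mm across, 24 mm high, flat 13 mm across at top and bottom, 13 g; origin at its middle. As choc0.
- choc5: A chocolate wrapped in slippery gold foil with a brown paper base: roundish, 26 mm across, 24 mm high, flat 13 mm across at top and bottom, 13 g; origin at its middle. As choc0.
- choc6: A chocolate wrapped in slippery gold foil with a brown paper base: roundish, 26 mm across, 24 mm high, flat 13 mm across at top and bottom, 13 g; origin at its middle. As choc0.
- choc7: A chocolate wrapped in slippery gold foil with a brown paper base: roundish, 26 mm across, 24 mm high, flat 13 mm across at top and bottom, 13 g; origin at its middle. As choc0.
Mind the look-alikes: they are no part of the job. Leave any red look-alike of the bowl alone.

How it is judged:
By the outcome, as a careful person would: the job done as asked, in the order asked, and still so for the second after the job is handed in, with the robot touching nothing.
It also fails if it takes over 67 s, if anything falls off the work surface, if the arm or the gripper's body presses on something with over 40 N, if the wrist force passes 120 N, or if a joint passes its speed limit or range.

## Robot

A 7-joint arm with a two-finger parallel gripper is mounted at the origin on the work surface. World frame = base frame: x ahead of the robot, y to its left, z up, the work surface at z = 0. Lengths are in m, angles in rad, forces in N, time in s.
With the tool pointing down it reaches from about 0.425 to 0.875 m from the base axis. Payload 8.4 kg.
Tool frame: the origin (TCP) lies on the front face of the gripper's body, between the roots of the fingers; the fingertips stand 73 mm ahead of it and the grasp point (between the pads) lies 54 mm ahead of it; z points along the fingers, y is the direction in which the jaws open and shut (so a half turn about z gives the same grasp; the last joint's range is limited). The gripper opens to 85 mm and grips with 20 to 120 N. Pads are 22 mm wide; open, the fingers measure 114 mm over their backs; the gripper's body (76 mm by 85 mm) begins 54 mm behind the grasp point. The pads swing forward as they close: fully open they stand 13 mm farther back than shut.
Start: joints at [1.084, 0.333, 0.04, 1.465, -0.013, 1.343, -0.059], TCP at [0.246, -0.602, 0.304] pointing down, gripper open.
Joint ranges: [-2.58, 2.58], [-0.38, 2.09], [-1.3, 1.39], [0.25, 2.4], [-1.5, 4.64], [0.08, 2.09], [-2.65, 2.65]. Speed limits (rad/s): [2.22, 2.22, 2.79, 2.79, 3.14, 3.14, 3.14].

## Interface

Orientations are given as a unit quaternion [w, x, y, z].
In Python, from bench import * gives the robot as it stands.
- The arm moves only by the tool apply_moves, never from a script. Its argument "targets" is a list of rows, each a list of 3 entries, a list of its own where there are three numbers: the shift along the world's x, y, z in m, then the turn about the world's z in rad, then the finger opening in m, from 0 to 0.0854. In form: [[[x, y, z], twist, gripper], ...]. A call has exactly 10 rows; each row shifts and turns the commanded pose from where the row before left it; what a row does not reach is not made up. A row lasts 1/12 s, in which the tool goes at most 41.7 mm and 7.16 degrees, less where a joint would pass 70% of its speed; a pose out of reach is approached as far as the arm can. A call with a gripper value outside its range is refused whole. The fingers move at their own pace and stop on an object; the grip force is fixed at half the most. Time passes only in rows, so rows that do not move let the fingers close, or fill a call up. It gives the time, the measured TCP pose, the force and the opening at its end, in the units of the state.
- observe(): the state, without advancing time (a new reading comes with each control period).
- snapshot(name): name is "side" or "top" or "wrist"; returns the picture (384x512x3 uint8, red, green, blue); there is no depth.
- camera_model(name): a dict with "camera_matrix" (3x3 intrinsics, pixels), "dist_coeffs" ([k1, k2, p1, p2, k3] as OpenCV has them; the pictures are not rectified), "R" (3x3) and "t" (3): a world point X has camera coordinates R X + t; the wrist camera has in their place "tool_from_camera" (4x4, takes a point from camera to tool coordinates, whose origin is the TCP and whose axes are the flange's). Camera axes: x right, y down, z forward; pixel columns grow to the right and rows downward; lengths in m; the calibration is good to about 2 mm. A picture is of the moment at which its call begins: read the wrist's pose just before it. camera_model takes no time and is no camera call.
- sign_off(): hands the job in, once; it reports no verdict.
Trained networks look in the newest picture that a camera, given by its name, has taken for a name from the list of things; names that differ only in an ending like _2 or _b are one class to them, and where a whole thing is asked for, a point or a joint stands for the part that bears it (a point fixed in the world has none). Each returns a list of dicts, best first, with "p" (0 to 1); they miss things now and then, are a little off and sometimes report something else, mostly with a low value. They report only what shows in the picture. A call takes as long as a camera call. They do not tell look-alikes from the thing itself.
- trace(camera, label): "region" (384x512 bool, what is visible of it) and "extent" ([centre column, centre row, width, height] in pixels, round what is visible of it).
- tip_of(camera, label): "xy" ([column, row] in pixels: a listed point, or the origin of a listed thing).
The state is a dict: "time": time; "joints": joint angles; "qd": joint speeds; "tau": joint torques, N m; "tool_pos": TCP position; "ee_rot": TCP orientation; "force": force on the tool from outside, world axes, zero at the start; "wrist_torque": the same for the moment, N m; "grip_width": finger opening in m.
Only numpy, scipy, OpenCV 4.12 (cv2) and the standard library are available. Lean on these libraries where they do the work, as an engineer would, in place of code of your own. Each camera call takes 0.05 s, during which the arm holds its last target.

## Working session

There is one attempt and no reset: what is moved stays moved. The work goes in short steps, Python scripts to look and compute and a tool call to move; the robot and the scene stay as the last step left them, time stands still between calls to the robot, and variables do not carry over. Pictures are saved under pics/ and viewed, and the job is handed in when it is done.

Besides the shell and the picture viewer there is one more tool, called after "Emit:" by a JSON object that holds its "api" and its "payload". apply_moves: Moves the arm, as the interface text tells. Its arguments: {"type":"object","properties":{"targets":{"type":"array","items":{"type":"array"}}},"required":["targets"]}

```bash
mkdir -p pics; ls
cat > h.py <<'E'
from bench import *
import numpy as np, cv2
def K(n):
    c=camera_model(n); return c
def ray(n,uv,z,st=None):
    c=camera_model(n); p=cv2.undistortPoints(np.array([[uv]],float),np.array(c["camera_matrix"]),np.array(c["dist_coeffs"]))[0,0]
    d=np.array([p[0],p[1],1.0])
    if "R" in c:
        R=np.array(c["R"]);t=np.array(c["t"])
    else:
        T=np.array(c["tool_from_camera"]); s=st or observe()
        from scipy.spatial.transform import Rotation as Ro
        q=s["ee_rot"]; Rt=Ro.from_quat([q[1],q[2],q[3],q[0]]).as_matrix()
        Rw=Rt@T[:3,:3]; o=Rt@T[:3,3]+np.array(s["tool_pos"]); R=Rw.T; t=-R@o
    o=-R.T@t; d=R.T@d
    return o+d*(z-o[2])/d[2]
def proj(n,X):
    c=camera_model(n)
    if "R" in c: R=np.array(c["R"]);t=np.array(c["t"])
    else:
        T=np.array(c["tool_from_camera"]); s=observe()
        from scipy.spatial.transform import Rotation as Ro
        q=s["ee_rot"]; Rt=Ro.from_quat([q[1],q[2],q[3],q[0]]).as_matrix()
        Rw=Rt@T[:3,:3]; o=Rt@T[:3,3]+np.array(s["tool_pos"]); R=Rw.T; t=-R@o
    return cv2.projectPoints(np.array(X,float).reshape(-1,3),cv2.Rodrigues(R)[0],t,np.array(c["camera_matrix"]),np.array(c["dist_coeffs"]))[0].reshape(-1,2)
def save(n,f,crop=None,sc=1):
    im=snapshot(n); im=im[...,::-1]
    if crop: im=im[crop[1]:crop[3],crop[0]:crop[2]]
    if sc!=1: im=cv2.resize(im,None,fx=sc,fy=sc,interpolation=cv2.INTER_CUBIC)
    cv2.imwrite("pics/"+f,im)
E
python3 - <<'E'
from h import *
save("top","t0.png",sc=1.5); save("side","s0.png",sc=1.5); 
s=observe(); print(s["time"],s["tool_pos"],s["ee_rot"],s["force"],s["grip_width"])
for n in("top","side"):
  c=camera_model(n); print(n,-np.array(c["R"]).T@np.array(c["t"]))
for l in ["scoop","scoop_lip","scoop_grip","riser","tray","bowl","mat","mug","jar","stapler"]:
  try:
    print(l,[(round(d["p"],2),np.round(d["xy"]).tolist(),np.round(ray("top",d["xy"],0),3)[:2].tolist()) for d in tip_of("top",l)])
  except Exception as e: print(l,e)
print(observe()["time"])
E
```

```text
pics
0.1 [ 0.24568487 -0.60145209  0.30312349] [-7.01784403e-04  9.81260479e-01  1.92684594e-01 -1.65410684e-04] [-0.36417644 -0.50884537 -0.33103807] 0.08529474838792162
top [0.47252684 0.08078222 1.24899851]
side [ 0.34493421 -0.7121885   1.03508469]
scoop [(0.9, [177.0, 253.0], [0.403, 0.333])]
scoop_lip [(0.9, [193.0, 255.0], [0.397, 0.282])]
scoop_grip [(0.83, [144.0, 246.0], [0.423, 0.442])]
riser [(0.67, [121.0, 235.0], [0.46, 0.517])]
tray [(0.97, [358.0, 227.0], [0.491, -0.253]), (0.52, [396.0, 220.0], [0.513, -0.379])]
bowl [(0.65, [298.0, 183.0], [0.633, -0.056]), (0.46, [243.0, 183.0], [0.631, 0.122]), (0.37, [178.0, 250.0], [0.414, 0.329])]
mat [(0.75, [250.0, 252.0], [0.407, 0.098]), (0.27, [391.0, 234.0], [0.466, -0.361])]
mug [(0.74, [242.0, 181.0], [0.638, 0.125])]
jar [(0.94, [366.0, 170.0], [0.677, -0.283])]
stapler [(0.38, [363.0, 218.0], [0.519, -0.269])]
0.6
```

View pics/t0.png

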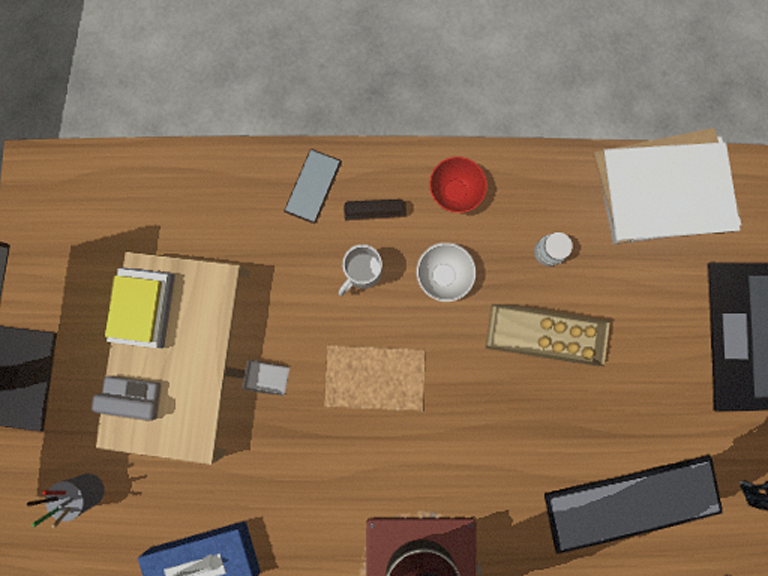

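View pics/s0.png

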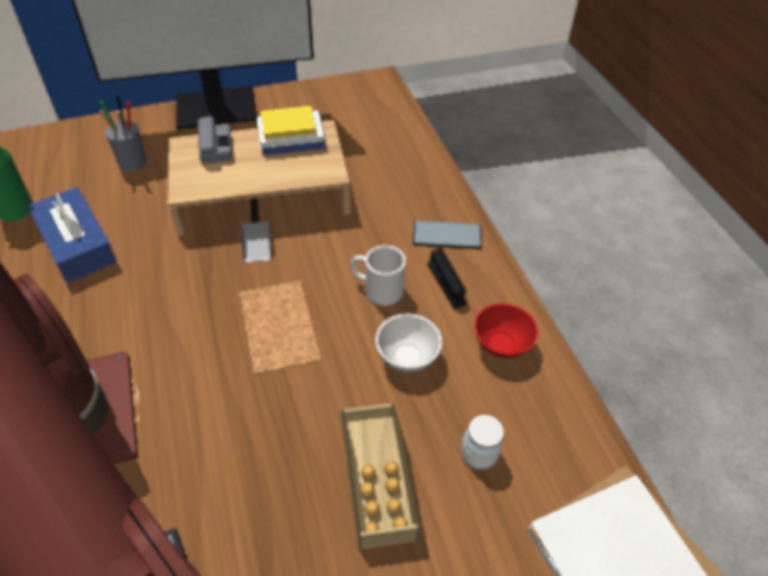

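Run:
```python
from h import *
c=camera_model("wrist"); print(np.round(c["tool_from_camera"],3)); print(np.round(c["camera_matrix"],0))
```

```text
[[-0.    -0.953 -0.302  0.078]
 [ 1.    -0.    -0.    -0.001]
 [ 0.    -0.302  0.953 -0.071]
 [ 0.     0.     0.     1.   ]]
[[298.   0. 253.]
 [  0. 298. 182.]
 [  0.   0.   1.]]
```

Emit:
{"api": "apply_moves", "payload": {"targets": [[[0.025, 0.035, 0.005], 0.12, 0.085], [[0.025, 0.035, 0.005], 0.12, 0.085], [[0.025, 0.035, 0.005], 0.12, 0.085], [[0.025, 0.035, 0.005], 0.12, 0.085], [[0.025, 0.035, 0.005], 0.12, 0.085], [[0.025, 0.035, 0.005], 0.12, 0.085], [[0.025, 0.035, 0.005], 0.12, 0.085], [[0.025, 0.035, 0.005], 0.12, 0.085], [[0.025, 0.035, 0.005], 0.12, 0.085], [[0.0, 0.0, 0.0], 0.1, 0.085]]}}

```text
time: 1.43
tool_pos: [0.4677, -0.2901, 0.3488]
ee_rot: [0.001, 0.702, 0.712, 0.002]
force: [0.6, 0.7, 0.5]
grip_width: 0.0849
```

Run:
```python
from h import *
save("wrist","w0.png",sc=1.5)
s=observe(); print(s["joints"])
for l in ["tray","bowl","jar"]+["choc0"]:
    r=tip_of("wrist",l); print(l,[(round(d["p"],2),np.round(d["xy"]).tolist(),np.round(ray("wrist",d["xy"],0 if l!="choc0" else .017),3)[:2].tolist()) for d in r])
print(observe()["time"])
```

```text
[ 0.77012216  0.12812041 -0.3156884   1.63022075  0.0390233   1.38787533
  0.46791311]
tray [(0.88, [277.0, 128.0], [0.498, -0.271])]
bowl []
jar [(0.63, [399.0, 137.0], [0.67, -0.287])]
choc0 [(0.84, [265.0, 123.0], [0.478, -0.266]), (0.74, [258.0, 147.0], [0.468, -0.299]), (0.65, [256.0, 172.0], [0.465, -0.333]), (0.63, [247.0, 192.0], [0.452, -0.364]), (0.59, [280.0, 197.0], [0.5, -0.37]), (0.5, [290.0, 152.0], [0.512, -0.305]), (0.5, [297.0, 131.0], [0.52, -0.277]), (0.49, [280.0, 177.0], [0.499, -0.341])]
1.6833
```

View pics/w0.png

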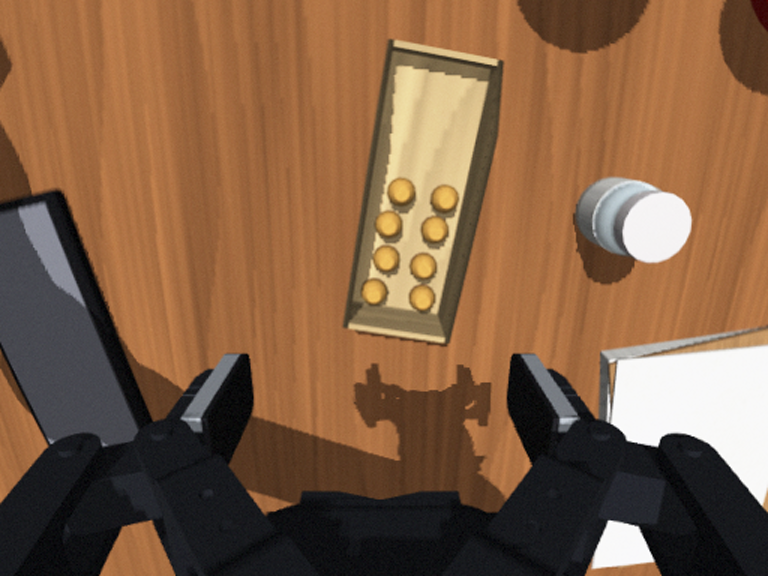

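Run:
```python
from h import *
a=[ray("wrist",np.array(p)/1.5,z)[:2] for p,z in [((393,41),.025),((501,62),.025),((347,328),.06),((446,344),.06)]]
print(np.round(a,4)); lo=(a[0]+a[1])/2; hi=(a[2]+a[3])/2; d=hi-lo; print(np.linalg.norm(d),np.linalg.norm(a[1]-a[0]),np.linalg.norm(a[2]-a[3]), (lo+hi)/2, np.degrees(np.arctan2(d[1],d[0])))
e=a[1]-a[0];print(np.degrees(np.arctan2(e[1],e[0])));e=a[3]-a[2];print(np.degrees(np.arctan2(e[1],e[0])))
```

```text
[[ 0.4736 -0.1503]
 [ 0.5616 -0.1662]
 [ 0.4324 -0.3848]
 [ 0.5196 -0.4011]]
0.238326055265025 0.08940479772495594 0.0887411424192533 [ 0.49682323 -0.27557105] -100.05840656505653
-10.197392925868968
-10.586239973328002
```

Emit:
{"api": "apply_moves", "payload": {"targets": [[[0.0, 0.04, 0.0], 0.0, 0.085], [[0.0, 0.04, 0.0], 0.0, 0.085], [[0.0, 0.04, 0.0], 0.0, 0.085], [[0.0, 0.04, 0.0], 0.0, 0.085], [[0.0, 0.04, 0.0], 0.0, 0.085], [[0.0, 0.04, 0.0], 0.0, 0.085], [[0.0, 0.04, 0.0], 0.0, 0.085], [[0.0, 0.04, 0.0], 0.0, 0.085], [[0.0, 0.04, 0.0], 0.0, 0.085], [[0.0, 0.0, 0.0], 0.0, 0.085]]}}

```text
time: 2.52
tool_pos: [0.4615, 0.0683, 0.3478]
ee_rot: [-0.0, 0.707, 0.708, 0.001]
force: [-0.9, 0.1, 0.1]
grip_width: 0.0852
```

Run:
```python
from h import *
save("wrist","w1.png",sc=1.5)
for l in ["bowl","mug","mat","stapler","scoop","scoop_lip"]:
    r=tip_of("wrist",l); print(l,[(round(d["p"],2),np.round(d["xy"]).tolist(),np.round(ray("wrist",d["xy"],0),3)[:2].tolist()) for d in r])
print(observe()["time"],observe()["tool_pos"])
```

```text
bowl [(0.93, [361.0, 221.0], [0.63, -0.056]), (0.87, [471.0, 236.0], [0.816, -0.085])]
mug [(0.73, [385.0, 108.0], [0.646, 0.112]), (0.47, [213.0, 120.0], [0.408, 0.097])]
mat [(0.93, [213.0, 126.0], [0.407, 0.088]), (0.64, [277.0, 332.0], [0.503, -0.275])]
stapler []
scoop []
scoop_lip []
2.8667 [0.46244471 0.05966309 0.34704327]
```

View pics/w1.png

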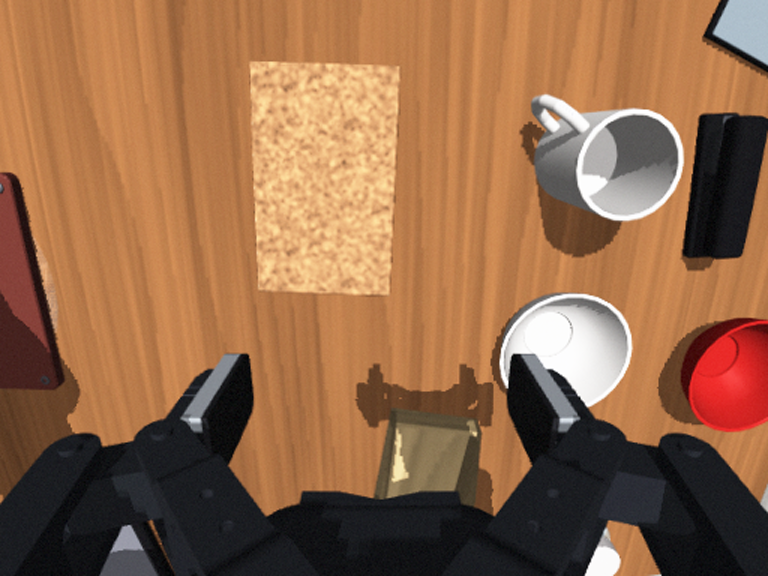

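Emit:
{"api": "apply_moves", "payload": {"targets": [[[-0.007, 0.03, 0.0], 0.0, 0.085], [[-0.007, 0.03, 0.0], 0.0, 0.085], [[-0.007, 0.03, 0.0], 0.0, 0.085], [[-0.007, 0.03, 0.0], 0.0, 0.085], [[-0.007, 0.03, 0.0], 0.0, 0.085], [[-0.007, 0.03, 0.0], 0.0, 0.085], [[-0.007, 0.03, 0.0], 0.0, 0.085], [[0, 0.01, 0.0], 0.0, 0.085], [[0.0, 0.0, 0.0], 0.0, 0.085], [[0.0, 0.0, 0.0], 0.0, 0.085]]}}

```text
time: 3.7
tool_pos: [0.4137, 0.2808, 0.347]
ee_rot: [-0.0, 0.708, 0.706, -0.0]
force: [0.3, -0.3, -0.1]
grip_width: 0.0849
```

Run:
```python
from h import *
save("wrist","w2.png",sc=1.5)
for l in ["scoop","scoop_lip","scoop_grip","riser","mat"]:
    r=tip_of("wrist",l); print(l,[(round(d["p"],2),np.round(d["xy"]).tolist(),np.round(ray("wrist",d["xy"],0.048 if l=="scoop_grip" else 0),3)[:2].tolist()) for d in r])
print(observe()["time"],observe()["tool_pos"])
```

```text
scoop [(0.64, [249.0, 109.0], [0.409, 0.331])]
scoop_lip [(0.72, [246.0, 139.0], [0.405, 0.289])]
scoop_grip []
riser []
mat [(0.86, [250.0, 257.0], [0.409, 0.1])]
4.0 [0.41374257 0.28040178 0.34723161]
```

View pics/w2.png

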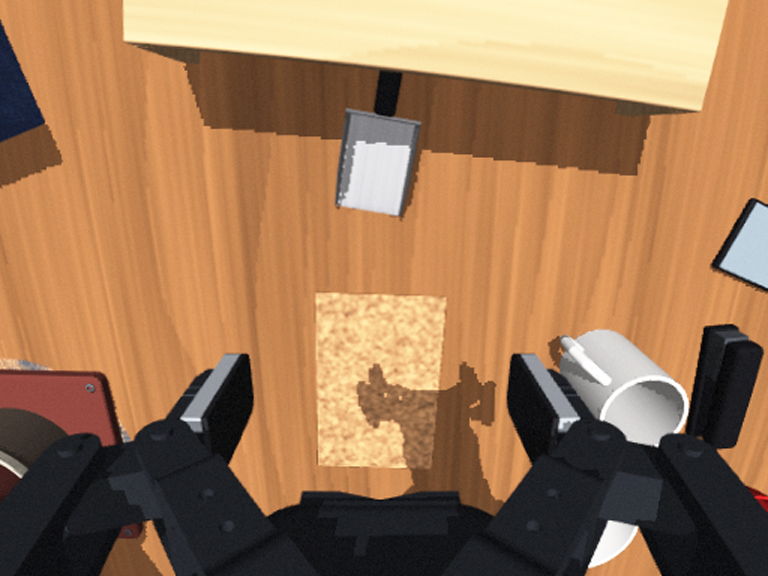

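Run:
```python
from h import *
im=cv2.imread("pics/w2.png")[60:240,300:460]; cv2.imwrite("pics/w2c.png",cv2.resize(im,None,fx=3.3,fy=3.3,interpolation=cv2.INTER_CUBIC))
a=[ray("wrist",np.array(p)/1.5,z)[:2] for p,z in [((337,207),.008),((403,217),.008),((347,110),.034),((420,121),.034),((123,42),.097),((700,110),.097),((317,293),.003),((446,297),.003),((319,466),.003),((433,468),.003)]]
print(np.round(a,4))
l=(a[0]+a[1])/2;b=(a[2]+a[3])/2;d=l-b;print("scoop",(l+b)/2,np.linalg.norm(d),np.degrees(np.arctan2(d[1],d[0])))
print("mat",np.mean(a[6:],0))
```

```text
[[ 0.3751  0.293 ]
 [ 0.4359  0.2834]
 [ 0.3882  0.3766]
 [ 0.4477  0.3678]
 [ 0.2431  0.4206]
 [ 0.6397  0.3763]
 [ 0.352   0.2071]
 [ 0.4797  0.2022]
 [ 0.3434 -0.004 ]
 [ 0.474  -0.0075]]
scoop [0.41173835 0.33020309] 0.08490808072093597 -98.43746723973234
mat [0.41227458 0.09943171]
```

View pics/w2c.png

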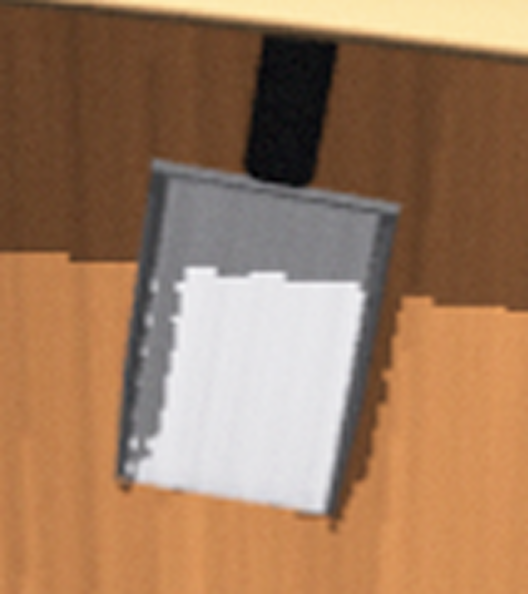

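Emit:
{"api": "apply_moves", "payload": {"targets": [[[-0.001, 0.016, 0.0], -0.05, 0.085], [[-0.001, 0.016, -0.015], -0.05, 0.085], [[0.0, 0.016, -0.03], -0.044, 0.085], [[0.0, 0.0, -0.035], 0.0, 0.085], [[0.0, 0.0, -0.035], 0.0, 0.085], [[0.0, 0.0, -0.035], 0.0, 0.085], [[0.0, 0.0, -0.035], 0.0, 0.085], [[0.0, 0.0, -0.035], 0.0, 0.085], [[0.0, 0.0, -0.025], 0.0, 0.085], [[0.0, 0.0, 0.0], 0.0, 0.085]]}}

```text
time: 4.83
tool_pos: [0.4095, 0.3268, 0.0975]
ee_rot: [-0.001, 0.757, 0.653, -0.004]
force: [0.1, -1.4, 0.3]
grip_width: 0.0847
```

Run:
```python
from h import *
save("wrist","w3.png",sc=1.5); save("side","s3.png",(100,60,330,260),3)
s=observe();print(s["tool_pos"],s["ee_rot"],s["force"],s["time"])
```

```text
[0.41125523 0.32916537 0.10240137] [-2.95144331e-04  7.57219157e-01  6.53160512e-01 -6.37951244e-04] [ 0.11253837 -0.46197082  0.30079379] 4.9333
```

View pics/w3.png

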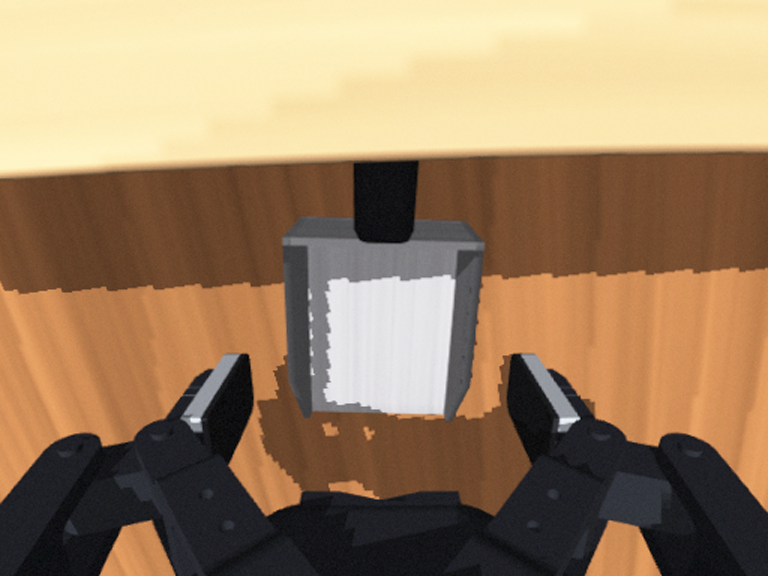

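View pics/s3.png

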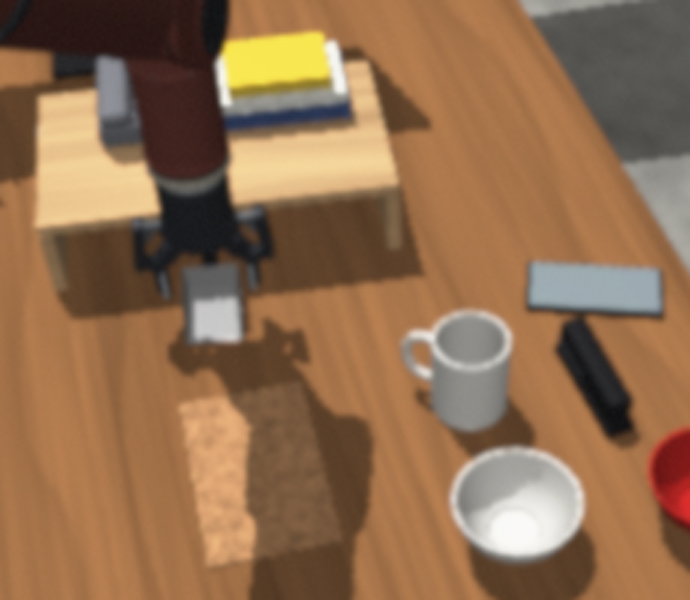

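Emit:
{"api": "apply_moves", "payload": {"targets": [[[0.0, 0.0, -0.01], 0.0, 0.085], [[0.0, 0.0, -0.01], 0.0, 0.085], [[0.0, 0.0, 0.0], 0.0, 0.085], [[0.0, 0.0, 0.0], 0.0, 0.05], [[0.0, 0.0, 0.0], 0.0, 0.05], [[0.0, 0.0, 0.0], 0.0, 0.05], [[0.0, 0.0, 0.0], 0.0, 0.05], [[0.0, 0.0, 0.0], 0.0, 0.05], [[0.0, 0.0, 0.0], 0.0, 0.05], [[0.0, 0.0, 0.0], 0.0, 0.05]]}}

```text
time: 5.77
tool_pos: [0.4117, 0.3298, 0.083]
ee_rot: [0.0, 0.757, 0.653, 0.001]
force: [-1.0, -1.1, 6.4]
grip_width: 0.0606
```

Emit:
{"api": "apply_moves", "payload": {"targets": [[[0.0, 0.0, 0.004], 0.0, 0.05], [[-0.0022, -0.015, 0.0], 0.0, 0.05], [[-0.0044, -0.03, 0.0], 0.0, 0.05], [[-0.0044, -0.03, 0.0], 0.0, 0.05], [[-0.0044, -0.03, 0.0], 0.0, 0.05], [[-0.0022, -0.015, 0.0], 0.0, 0.05], [[0.0, 0.0, 0.0], 0.0, 0.05], [[0.028, -0.012, 0.01], 0.0, 0.05], [[0.028, -0.012, 0.0], 0.0, 0.05], [[0.028, -0.012, 0.0], 0.0, 0.05]]}}

```text
time: 6.6
tool_pos: [0.4791, 0.1735, 0.0971]
ee_rot: [0.001, 0.757, 0.654, 0.001]
force: [-0.0, -0.8, -0.8]
grip_width: 0.0608
```

Run:
```python
from h import *
save("wrist","w4.png",sc=1.5); save("side","s4.png",(100,60,330,260),3)
s=observe();print(s["tool_pos"],s["ee_rot"],s["force"],s["time"],s["grip_width"])
```

```text
[0.4819692  0.17138311 0.09658876] [5.29895503e-04 7.58795195e-01 6.51328161e-01 1.09465355e-03] [ 0.06059738  0.34011087 -2.20956835] 6.7 0.060999686971422044
```

View pics/w4.png

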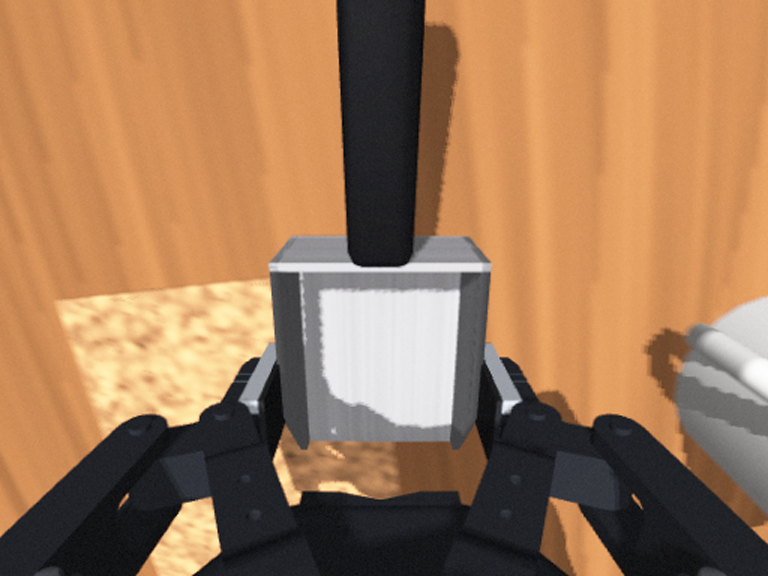

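View pics/s4.png

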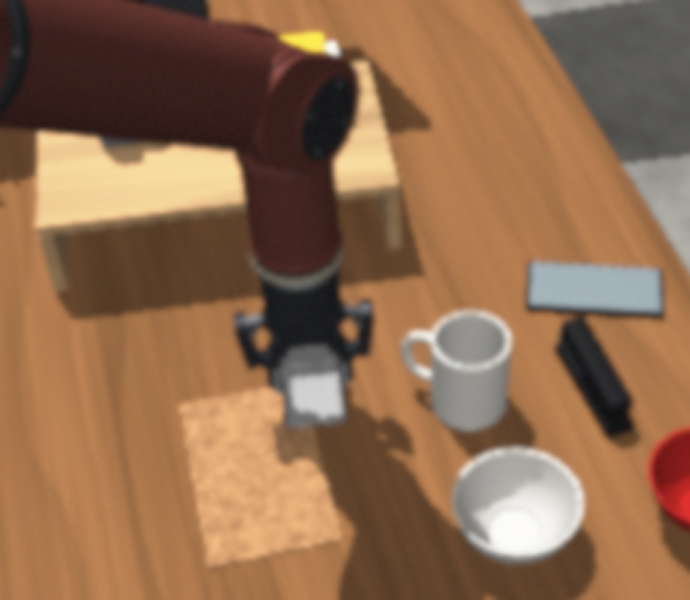

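Emit:
{"api": "apply_moves", "payload": {"targets": [[[0.016, 0.0, 0.0], 0.0, 0.05], [[0.016, 0.0, 0.0], 0.0, 0.05], [[0.0, 0.0, -0.006], 0.0, 0.05], [[0.0, 0.0, -0.006], 0.0, 0.05], [[0.0, 0.0, -0.002], 0.0, 0.05], [[0.0, 0.0, 0.0], 0.0, 0.05], [[0.0, 0.0, 0.0], 0.0, 0.085], [[0.0, 0.0, 0.0], 0.0, 0.085], [[0.0, 0.0, 0.0], 0.0, 0.085], [[0.0, 0.0, 0.0], 0.0, 0.085]]}}

```text
time: 7.53
tool_pos: [0.509, 0.1736, 0.0818]
ee_rot: [-0.0, 0.757, 0.653, -0.0]
force: [-0.3, 0.5, -0.2]
grip_width: 0.0846
```

Emit:
{"api": "apply_moves", "payload": {"targets": [[[0.0, 0.0, 0.03], 0.0, 0.085], [[0.0, 0.0, 0.03], 0.0, 0.085], [[0.0036, 0.0246, 0.01], 0.0, 0.085], [[0.0036, 0.0246, 0.0], 0.0, 0.085], [[0.0036, 0.0246, 0.0], 0.0, 0.085], [[0.0036, 0.0246, 0.0], 0.0, 0.085], [[0.0, 0.0, 0.0], 0.0, 0.085], [[0.0, 0.0, 0.0], 0.0, 0.085], [[0.0, 0.0, 0.0], 0.0, 0.085], [[0.0, 0.0, 0.0], 0.0, 0.085]]}}

```text
time: 8.37
tool_pos: [0.5241, 0.2705, 0.1518]
ee_rot: [0.0, 0.758, 0.653, -0.001]
force: [0.1, 0.2, -0.1]
grip_width: 0.0847
```

Run:
```python
from h import *
save("wrist","w5.png",sc=1.5); save("side","s5.png",(100,60,330,260),3); save("top","t5.png",(130,100,420,300),2.5)
s=observe();print(s["tool_pos"],s["ee_rot"],s["force"],s["time"],s["grip_width"])
for c in ("side","top","wrist"):
  for l,z in (("scoop_lip",0),("scoop",0),("scoop_grip",.048),("scoop_tail",.065)):
    r=tip_of(c,l); print(c,l,[(round(d["p"],2),np.round(ray(c,d["xy"],z),3)[:2].tolist()) for d in r][:2])
```

```text
[0.524275   0.27071895 0.15211723] [ 2.17856473e-04  7.57586499e-01  6.52734714e-01 -2.03449723e-04] [-0.71218063  0.7106439   1.04188425] 8.5167 0.08495336958573259
side scoop_lip [(0.67, [0.52, 0.143]), (0.35, [0.475, -0.32])]
side scoop [(0.88, [0.514, 0.178])]
side scoop_grip [(0.69, [0.53, 0.271]), (0.28, [0.456, 0.452])]
side scoop_tail [(0.61, [0.542, 0.349])]
top scoop_lip [(0.79, [0.493, 0.121]), (0.69, [0.777, 0.107])]
top scoop [(0.66, [0.499, 0.173])]
top scoop_grip [(0.45, [0.484, -0.286])]
top scoop_tail []
wrist scoop_lip [(0.93, [0.503, 0.126])]
wrist scoop [(0.86, [0.51, 0.174])]
wrist scoop_grip [(0.77, [0.527, 0.278])]
wrist scoop_tail [(0.59, [0.532, 0.333])]
```

View pics/w5.png

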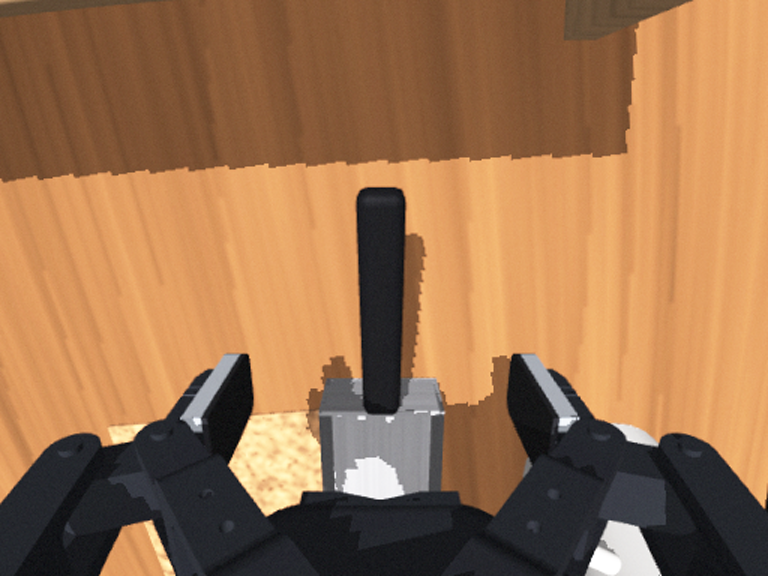

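View pics/s5.png

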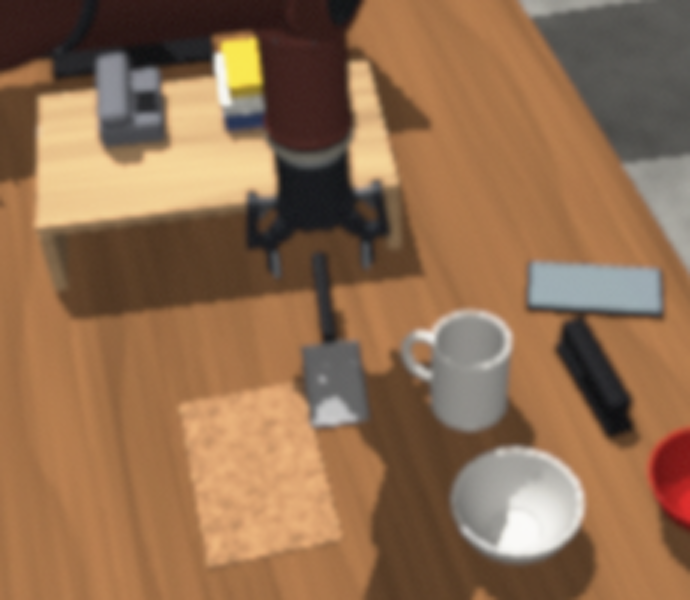

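Emit:
{"api": "apply_moves", "payload": {"targets": [[[0.0, 0.001, -0.02], 0.0, 0.085], [[0.0, 0.0, -0.02], 0.0, 0.085], [[0.0, 0.0, -0.01], 0.0, 0.085], [[0.0, 0.0, 0.0], 0.0, 0.05], [[0.0, 0.0, 0.0], 0.0, 0.02], [[0.0, 0.0, 0.0], 0.0, 0.01], [[0.0, 0.0, 0.0], 0.0, 0.01], [[0.0, 0.0, 0.0], 0.0, 0.01], [[0.0, 0.0, 0.0], 0.0, 0.01], [[0.0, 0.0, 0.0], 0.0, 0.01]]}}

```text
time: 9.95
tool_pos: [0.5245, 0.273, 0.1029]
ee_rot: [0.0, 0.757, 0.653, 0.001]
force: [0.2, 0.1, 2.9]
grip_width: 0.0168
```

Emit:
{"api": "apply_moves", "payload": {"targets": [[[0.0, 0.0, 0.02], 0.0, 0.01], [[0.0, 0.0, 0.03], 0.0, 0.01], [[0.0, -0.02, 0.03], -0.03, 0.01], [[0.0, -0.035, 0.0], 0.0, 0.01], [[0.0, -0.035, 0.0], 0.0, 0.01], [[0.0, -0.035, 0.0], 0.0, 0.01], [[0.0, -0.035, 0.0], 0.0, 0.01], [[0.0, -0.035, 0.0], 0.0, 0.01], [[0.0, -0.035, 0.0], 0.0, 0.01], [[0.0, -0.035, 0.0], 0.0, 0.01]]}}

```text
time: 10.78
tool_pos: [0.5236, 0.0061, 0.1823]
ee_rot: [0.0, 0.767, 0.642, -0.0]
force: [1.0, 0.2, -1.1]
grip_width: 0.0166
```

Emit:
{"api": "apply_moves", "payload": {"targets": [[[0.0, -0.035, 0.0], 0.0, 0.01], [[0.0, -0.035, 0.0], 0.0, 0.01], [[0.0, -0.025, 0.0], 0.0, 0.01], [[0.0, -0.015, 0.0], 0.0, 0.01], [[0.0, 0.0, 0.0], 0.0, 0.01], [[0.0, 0.0, 0.0], 0.0, 0.01], [[0.0, 0.0, 0.0], 0.0, 0.01], [[0.0, 0.0, 0.0], 0.0, 0.01], [[0.0, 0.0, 0.0], 0.0, 0.01], [[0.0, 0.0, 0.0], 0.0, 0.01]]}}

```text
time: 11.62
tool_pos: [0.5242, -0.1012, 0.1823]
ee_rot: [-0.0, 0.766, 0.642, 0.0]
force: [-0.1, 0.7, -0.4]
grip_width: 0.0162
```

Run:
```python
from h import *
save("wrist","w6.png",sc=1.5); save("side","s6.png",(180,200,350,384),3); save("top","t6.png",(260,150,450,300),3)
s=observe();print(s["tool_pos"],s["ee_rot"],s["force"],s["time"],s["grip_width"])
for c in ("wrist",):
  for l,z in (("scoop_lip",.083),("scoop",.083),("tray",0)):
    r=tip_of(c,l); print(c,l,[(round(d["p"],2),np.round(ray(c,d["xy"],z),3)[:2].tolist()) for d in r][:2])
```

```text
[ 0.52414294 -0.10178805  0.18221156] [-1.52146358e-05  7.66622931e-01  6.42097563e-01  1.92754069e-05] [ 0.05534217  0.83148215 -2.06260947] 11.7667 0.01642948493699955
wrist scoop_lip []
wrist scoop [(0.92, [0.508, -0.197])]
wrist tray [(0.54, [0.512, -0.17])]
```

View pics/w6.png

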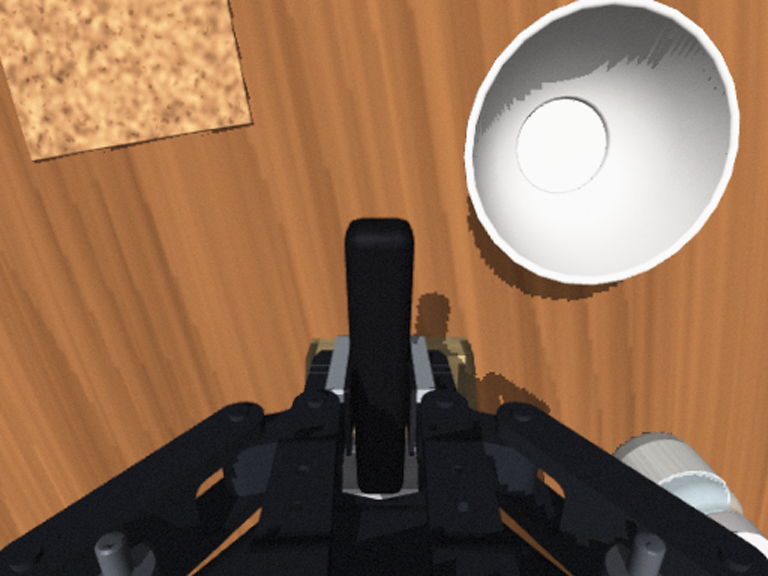

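View pics/t6.png

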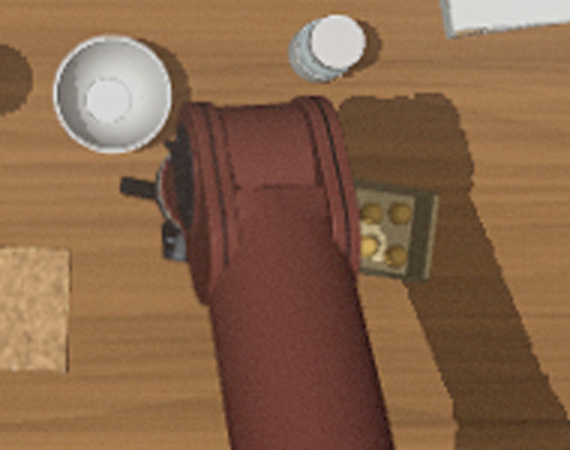

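View pics/s6.png

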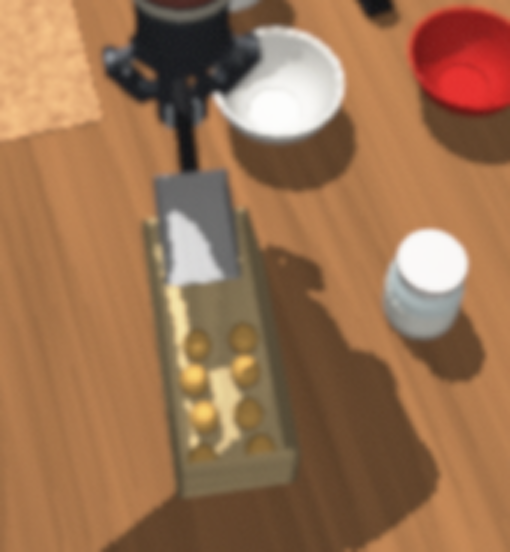

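```bash
cat >> h.py <<'E'
def scoopmodel(dx=0,pitch=0,yaw=None):
    from scipy.spatial.transform import Rotation as Ro
    s=observe(); q=s["ee_rot"]; R=Ro.from_quat([q[1],q[2],q[3],q[0]]).as_matrix()
    p=np.array(s["tool_pos"])+R[:,2]*.054
    y=np.arctan2(-R[1,0],-R[0,0]) if yaw is None else yaw
    Rs=Ro.from_euler("ZY",[y,pitch]).as_matrix()
    P={"lipL":(42.5,31,8),"lipR":(42.5,-31,8),"kL":(8,31,34),"kR":(8,-31,34),"bL":(-42.5,31,34),"bR":(-42.5,-31,34),"lip":(42.5,0,0),"tail":(-152,0,65)}
    return {k:p+Rs@((np.array(v)-np.array([-99.6+dx,0,48.3-0]))/1000) for k,v in P.items()},np.degrees(y)
TC=np.array([.497,-.2755]); TA=np.radians(-100.3)
def traypts():
    c,s_=np.cos(TA),np.sin(TA)
    f=lambda x,y,z:(TC[0]+c*x-s_*y,TC[1]+s_*x+c*y,z)
    return [f(-.12,.048,.025),f(-.12,-.048,.025),f(.12,.048,.06),f(.12,-.048,.06),f(-.06,.048,.06),f(-.06,-.048,.06),f(.115,.043,.005),f(.115,-.043,.005)]
def overlay(n,f,crop,sc,**k):
    im=snapshot(n)[...,::-1].copy(); im=im[crop[1]:crop[3],crop[0]:crop[2]]; im=cv2.resize(im,None,fx=sc,fy=sc,interpolation=cv2.INTER_CUBIC)
    m,y=scoopmodel(**k)
    for p in proj(n,list(m.values())): cv2.circle(im,tuple(int(v) for v in ((p-np.array(crop[:2])+.5)*sc)),3,(0,0,255),1)
    for p in proj(n,traypts()): cv2.circle(im,tuple(int(v) for v in ((p-np.array(crop[:2])+.5)*sc)),3,(255,0,0),1)
    cv2.imwrite("pics/"+f,im); return y
E
python3 - <<'E'
from h import *
print(overlay("side","s7.png",(180,200,350,384),3.2)); print({k:np.round(v,3).tolist() for k,v in scoopmodel()[0].items()})
E
```

```text
-100.13770071121907
{'lipL': [0.53, -0.247, 0.088], 'lipR': [0.469, -0.237, 0.088], 'kL': [0.536, -0.214, 0.114], 'kR': [0.475, -0.203, 0.114], 'bL': [0.545, -0.164, 0.114], 'bR': [0.484, -0.153, 0.114], 'lip': [0.499, -0.242, 0.08], 'tail': [0.533, -0.051, 0.145]}
```

View pics/s7.png

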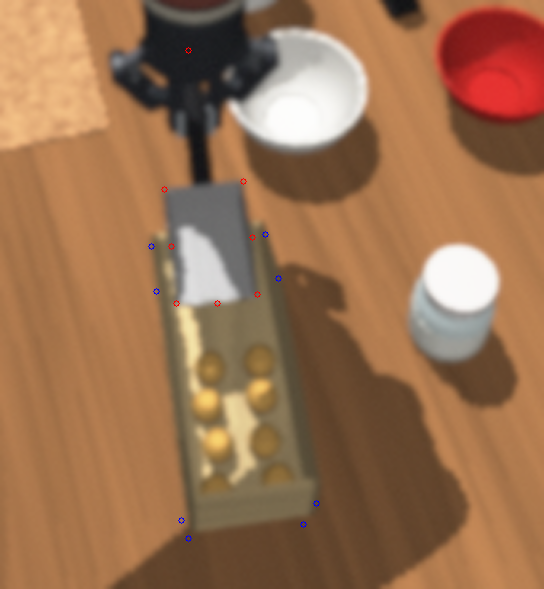

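Run:
```python
from h import *
save("side","s8.png",(215,265,295,370),7)
save("top","t8.png",(300,190,420,250),6)
```

```text
(no output)
```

View pics/s8.png

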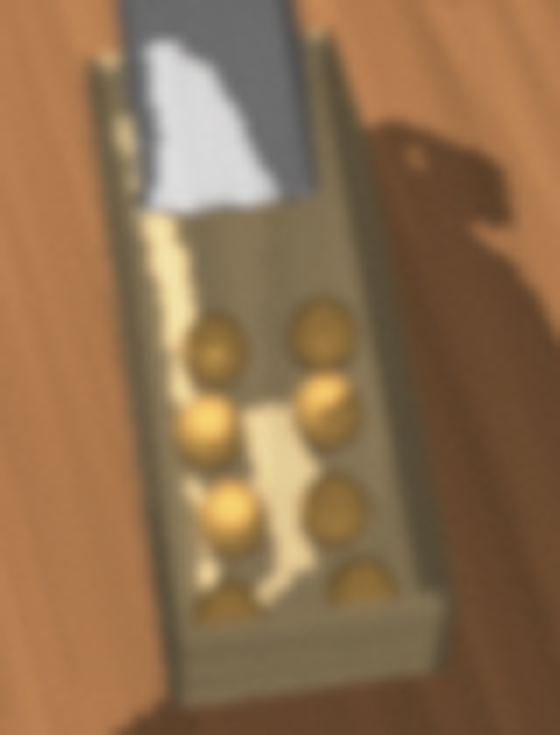

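```bash
cat > fit.py <<'E'
from h import *
from scipy.optimize import least_squares
S=lambda x,y:(215+x/7-.5,265+y/7-.5)
T=lambda x,y:(x/1.5-.33,y/1.5-.33)
obs=[("side",S(95,62),(-.12,-.048,.025)),("side",S(328,35),(-.12,.048,.025)),("side",S(172,640),(.12,-.048,.06)),("side",S(447,598),(.12,.048,.06)),("side",S(182,705),(.12,-.048,0)),("side",S(440,668),(.12,.048,0)),
("top",T(490,305),(-.12,.048,.025)),("top",T(487,346),(-.12,-.048,.025)),("top",T(612,318),(.12,.048,.06)),("top",T(606,365),(.12,-.048,.06))]
def f(p,sel=None):
    r=[]
    for n,uv,(x,y,z) in obs:
        if sel and n!=sel: continue
        c,s=np.cos(p[2]),np.sin(p[2])
        r+=list(proj(n,[(p[0]+c*x-s*y,p[1]+s*x+c*y,z)])[0]-uv)
    return np.array(r)
for sel in(None,"side","top"):
    r=least_squares(f,[.497,-.2755,-1.75],args=(sel,)); print(sel,r.x.round(4),np.degrees(r.x[2]).round(2),np.round(r.fun,1))
E
python3 fit.py
```

```text
None [ 0.5036 -0.2638 -1.7234] -98.75 [-1.3 -0.6  0.9 -1.3 -0.1  0.8  2.2  0.6 -1.4  0.5  1.5 -0.2  2.2 -1.1
 -0.   1.4 -2.   1.3 -1.7  0.5]
side [ 0.5032 -0.2634 -1.7288] -99.05 [-1.3 -0.8  0.9 -1.3 -0.7  0.6  1.7  0.7 -1.9  0.3  1.1 -0.2]
top [ 0.5053 -0.2651 -1.7075] -97.83 [ 2.3 -1.   0.5  1.5 -1.8  0.2 -1.  -0.6]
```

Emit:
{"api": "apply_moves", "payload": {"targets": [[[0.005, 0.002, 0.0], 0.02, 0.01], [[0.0, 0.0, -0.01], 0.0, 0.01], [[0.0, 0.0, -0.015], 0.0, 0.01], [[0.0, 0.0, -0.015], 0.0, 0.01], [[0.0, 0.0, -0.01], 0.0, 0.01], [[0.0, 0.0, -0.005], 0.0, 0.01], [[0.0, 0.0, 0.0], 0.0, 0.01], [[0.0, 0.0, 0.0], 0.0, 0.01], [[0.0, 0.0, 0.0], 0.0, 0.01], [[0.0, 0.0, 0.0], 0.0, 0.01]]}}

```text
time: 12.9
tool_pos: [0.5296, -0.1003, 0.128]
ee_rot: [0.001, 0.76, 0.649, 0.0]
force: [0.3, 0.4, -1.8]
grip_width: 0.0165
```

Run:
```python
from h import *
import h
h.TC=np.array([.5034,-.264]); h.TA=np.radians(-98.9)
print(overlay("side","s9.png",(200,230,310,375),5)); s=observe();print(s["tool_pos"],s["force"],s["time"])
save("wrist","w9.png",sc=1.5)
```

```text
-98.99845367913359
[ 0.52949561 -0.10027675  0.1279004 ] [-0.89473909  0.60962839 -0.70290804] 12.95
```

View pics/s9.png

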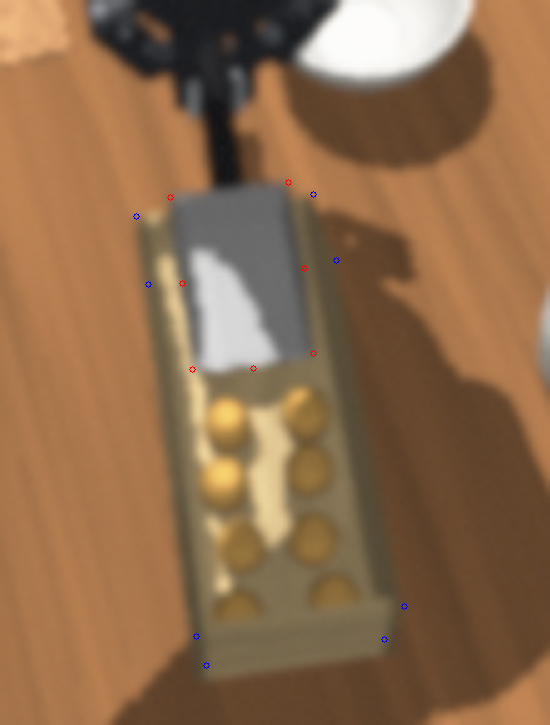

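View pics/w9.png

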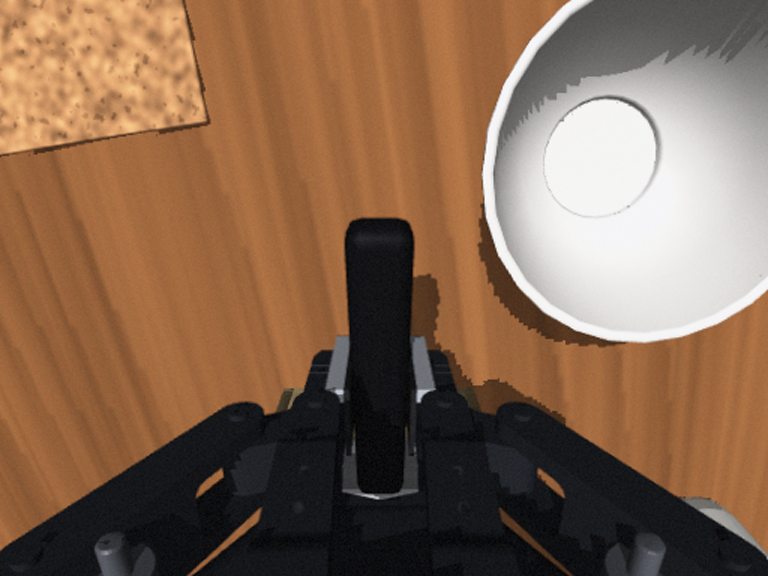

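Emit:
{"api": "apply_moves", "payload": {"targets": [[[-0.0008, -0.005, 0.0], 0.0, 0.01], [[0.0, 0.0, 0.0], 0.0, 0.01], [[0.0, 0.0, -0.006], 0.0, 0.01], [[0.0, 0.0, -0.006], 0.0, 0.01], [[0.0, 0.0, -0.004], 0.0, 0.01], [[0.0, 0.0, -0.002], 0.0, 0.01], [[0.0, 0.0, -0.001], 0.0, 0.01], [[0.0, 0.0, 0.0], 0.0, 0.01], [[0.0, 0.0, 0.0], 0.0, 0.01], [[0.0, 0.0, 0.0], 0.0, 0.01]]}}

```text
time: 13.83
tool_pos: [0.5284, -0.1052, 0.1083]
ee_rot: [0.0, 0.76, 0.649, 0.0]
force: [0.3, 0.1, -0.9]
grip_width: 0.0166
```

Run:
```python
from h import *
save("side","s10.png",(200,230,310,375),5); s=observe();print(s["tool_pos"],s["ee_rot"],s["force"],s["wrist_torque"],s["time"])
```

```text
[ 0.52842887 -0.1052      0.1083405 ] [1.33766000e-04 7.60367764e-01 6.49492749e-01 1.23023401e-04] [-0.42156274  0.35814224  0.4975643 ] [ 0.08937538  0.02916745 -0.03759124] 13.8833
```

View pics/s10.png

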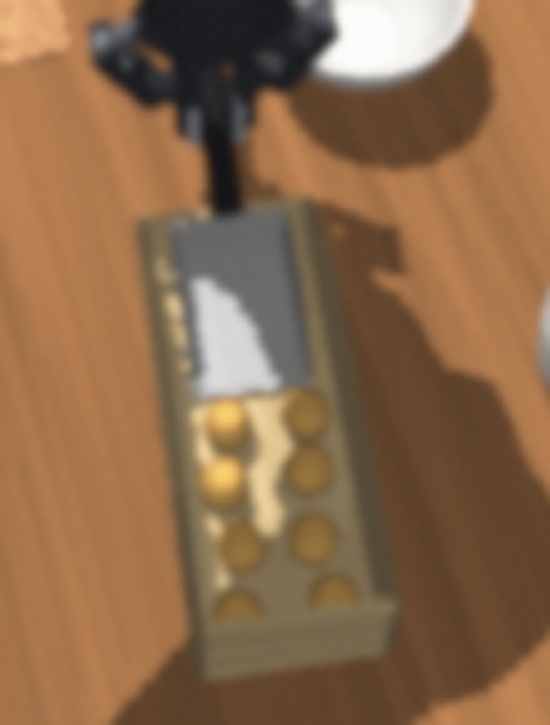

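Emit:
{"api": "apply_moves", "payload": {"targets": [[[0.0, 0.0, -0.0015], 0.0, 0.01], [[-0.0011, -0.007, 0.0], 0.0, 0.01], [[-0.0011, -0.007, 0.0], 0.0, 0.01], [[-0.0011, -0.007, 0.0], 0.0, 0.01], [[-0.0011, -0.007, 0.0], 0.0, 0.01], [[-0.0011, -0.007, 0.0], 0.0, 0.01], [[-0.0011, -0.007, 0.0], 0.0, 0.01], [[-0.0011, -0.007, 0.0], 0.0, 0.01], [[-0.0011, -0.007, 0.0], 0.0, 0.01], [[0.0, 0.0, 0.0], 0.0, 0.01]]}}

```text
time: 14.72
tool_pos: [0.5204, -0.1623, 0.1076]
ee_rot: [0.001, 0.761, 0.649, 0.001]
force: [1.0, -2.2, 3.0]
grip_width: 0.0167
```

Run:
```python
from h import *
save("side","s11.png",(200,230,310,375),5); s=observe();print(s["tool_pos"],s["ee_rot"],s["force"],s["wrist_torque"],s["time"])
```

```text
[ 0.52038552 -0.1621849   0.10756955] [1.21515651e-03 7.60599405e-01 6.49220183e-01 4.71642782e-04] [ 1.02633519 -1.55277805  4.89353161] [-0.67592906 -0.18683173  0.03879357] 14.7667
```

View pics/s11.png

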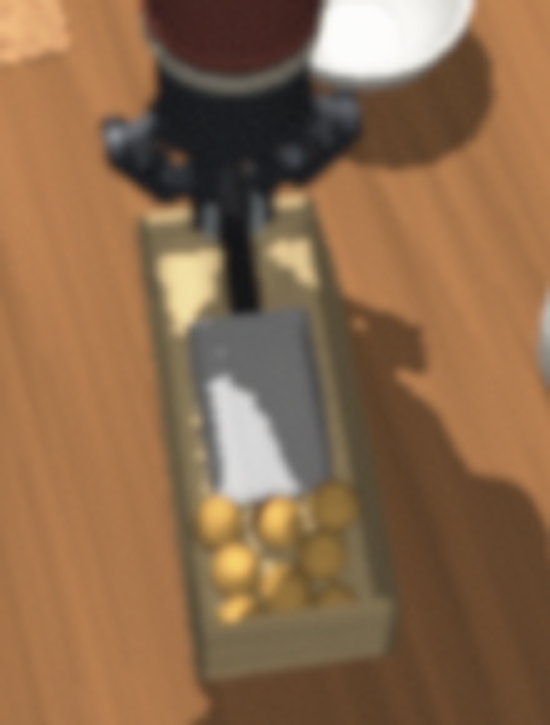

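Emit:
{"api": "apply_moves", "payload": {"targets": [[[-0.0009, -0.006, 0.0], 0.0, 0.01], [[-0.0009, -0.006, 0.0], 0.0, 0.01], [[-0.0009, -0.006, 0.0], 0.0, 0.01], [[-0.0009, -0.006, 0.0], 0.0, 0.01], [[-0.0009, -0.006, 0.0], 0.0, 0.01], [[0.0, 0.0, 0.0], 0.0, 0.01], [[0.0, 0.0, 0.0], 0.0, 0.01], [[0.0, 0.0, 0.0], 0.0, 0.01], [[0.0, 0.0, 0.0], 0.0, 0.01], [[0.0, 0.0, 0.0], 0.0, 0.01]]}}

```text
time: 15.6
tool_pos: [0.516, -0.1913, 0.1075]
ee_rot: [0.001, 0.76, 0.65, 0.001]
force: [1.8, 0.5, 5.8]
grip_width: 0.0163
```

Run:
```python
from h import *
save("side","s12.png",(200,230,310,375),5); s=observe();print(s["tool_pos"],s["ee_rot"],s["force"],s["wrist_torque"],s["time"])
```

```text
[ 0.51605951 -0.19135977  0.10757491] [1.09486784e-03 7.60246084e-01 6.49633973e-01 6.27290146e-04] [ 0.36092896 -0.0770593   5.91918177] [-0.23857727 -0.21472049  0.05322059] 15.65
```

View pics/s12.png

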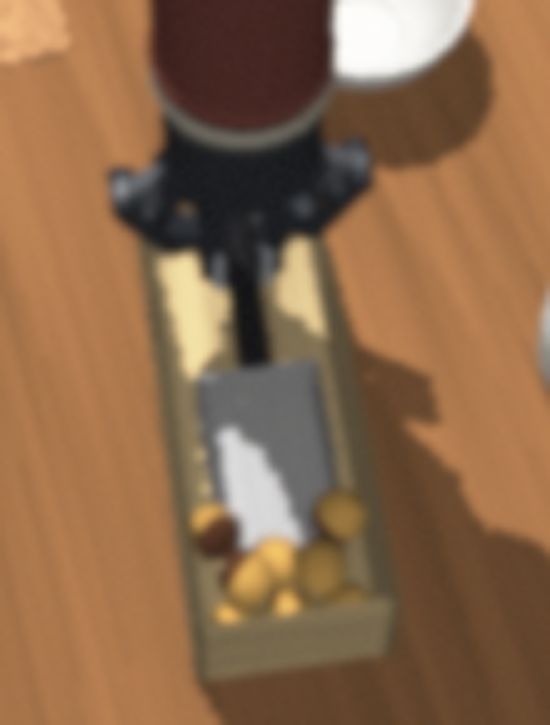

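Emit:
{"api": "apply_moves", "payload": {"targets": [[[-0.0009, -0.006, 0.0], 0.0, 0.01], [[-0.0009, -0.006, 0.0], 0.0, 0.01], [[-0.0009, -0.006, 0.0], 0.0, 0.01], [[-0.0009, -0.006, 0.0], 0.0, 0.01], [[0.0, 0.0, 0.0], 0.0, 0.01], [[0.0, 0.0, 0.0], 0.0, 0.01], [[0.0, 0.0, 0.0], 0.0, 0.01], [[0.0, 0.0, 0.0], 0.0, 0.01], [[0.0, 0.0, 0.0], 0.0, 0.01], [[0.0, 0.0, 0.0], 0.0, 0.01]]}}

```text
time: 16.48
tool_pos: [0.5126, -0.2146, 0.1077]
ee_rot: [0.001, 0.76, 0.65, 0.001]
force: [0.2, 3.4, 7.2]
grip_width: 0.0166
```

Run:
```python
from h import *
save("side","s13.png",(200,230,310,375),5); s=observe();print(s["tool_pos"],s["ee_rot"],s["force"],s["wrist_torque"],s["time"])
```

```text
[ 0.51261413 -0.21456983  0.10766293] [0.00079406 0.76012929 0.64977073 0.0009169 ] [1.34902949 3.0843893  7.0139599 ] [ 0.38268025 -0.1450225  -0.09835257] 16.5333
```

View pics/s13.png

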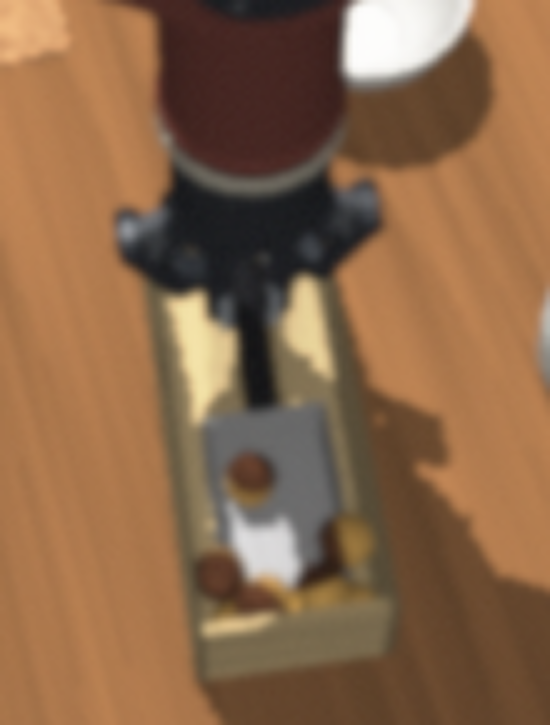

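Emit:
{"api": "apply_moves", "payload": {"targets": [[[-0.0008, -0.005, 0.0], 0.0, 0.01], [[-0.0008, -0.005, 0.0], 0.0, 0.01], [[-0.0005, -0.003, 0.0], 0.0, 0.01], [[0.0, 0.0, 0.0], 0.0, 0.01], [[0.0, 0.0, 0.0], 0.0, 0.01], [[0.0, 0.0, 0.0], 0.0, 0.01], [[0.0, 0.0, 0.0], 0.0, 0.01], [[0.0, 0.0, 0.0], 0.0, 0.01], [[0.0, 0.0, 0.0], 0.0, 0.01], [[0.0, 0.0, 0.0], 0.0, 0.01]]}}

```text
time: 17.37
tool_pos: [0.5129, -0.2175, 0.1086]
ee_rot: [-0.003, 0.758, 0.653, 0.005]
force: [-0.9, 35.3, 24.4]
grip_width: 0.0169
```

Run:
```python
from h import *
save("side","s14.png",(210,280,300,375),6); save("top","t14.png",(300,160,430,270),5); s=observe();print(s["tool_pos"],s["ee_rot"],s["force"],s["wrist_torque"],s["time"])
```

```text
[ 0.51291713 -0.21749023  0.10863444] [-0.00286583  0.75773543  0.65253678  0.00495565] [ 0.07201983 36.30334641 24.88179251] [ 7.63754366  0.19496305 -0.56631071] 17.4667
```

View pics/s14.png

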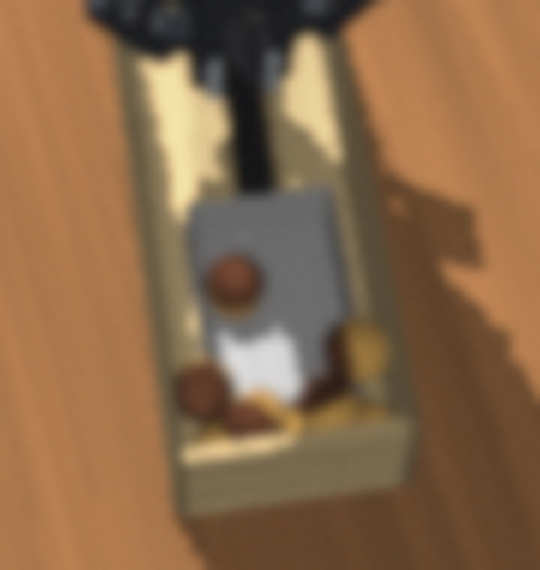

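View pics/t14.png

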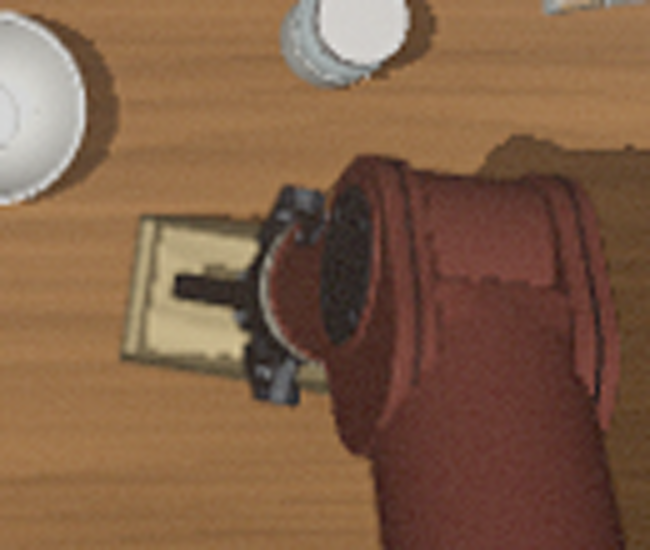

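Emit:
{"api": "apply_moves", "payload": {"targets": [[[0.0008, 0.006, 0.0], 0.0, 0.01], [[0.0, 0.0, 0.0], 0.0, 0.01], [[0.0, 0.0, 0.003], 0.0, 0.01], [[0.0, 0.0, 0.006], 0.0, 0.01], [[0.0, 0.0, 0.006], 0.0, 0.01], [[0.0, 0.0, 0.006], 0.0, 0.01], [[0.0, 0.0, 0.004], 0.0, 0.01], [[0.0, 0.0, 0.0], 0.0, 0.01], [[0.0, 0.0, 0.0], 0.0, 0.01], [[0.0, 0.0, 0.0], 0.0, 0.01]]}}

```text
time: 18.3
tool_pos: [0.5099, -0.2216, 0.1312]
ee_rot: [-0.001, 0.76, 0.65, 0.0]
force: [0.6, 5.0, -2.7]
grip_width: 0.0163
```

Run:
```python
from h import *
save("side","s15.png",(210,280,300,375),6); s=observe();print(s["tool_pos"],s["ee_rot"],s["force"],s["wrist_torque"],s["time"])
```

```text
[ 0.5098996  -0.2216515   0.13114369] [-6.01262318e-04  7.60336904e-01  6.49528609e-01  1.30179715e-04] [ 1.55605634  5.61349061 -3.36523729] [ 1.70456792 -0.27728868 -0.01067702] 18.35
```

View pics/s15.png

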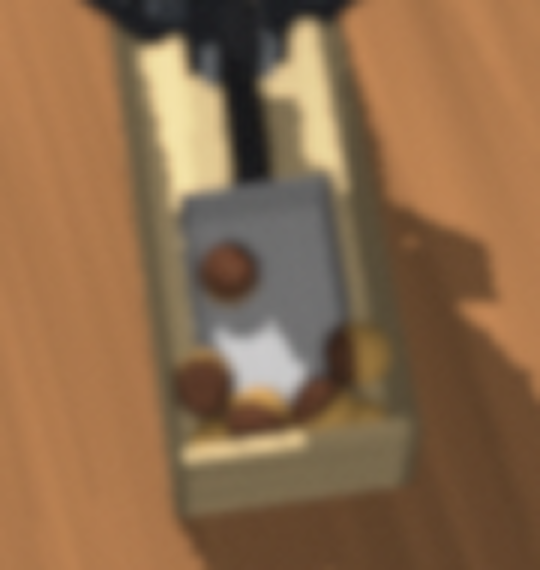

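Emit:
{"api": "apply_moves", "payload": {"targets": [[[0.0003, 0.002, 0.0], 0.0, 0.01], [[0.0006, 0.004, 0.0], 0.0, 0.01], [[0.0009, 0.006, 0.0], 0.0, 0.01], [[0.0009, 0.006, 0.0], 0.0, 0.01], [[0.0009, 0.006, 0.0], 0.0, 0.01], [[0.0006, 0.004, 0.0], 0.0, 0.01], [[0.0003, 0.002, 0.0], 0.0, 0.01], [[0.0, 0.0, 0.0], 0.0, 0.01], [[0.0, 0.0, 0.0], 0.0, 0.01], [[0.0, 0.0, 0.0], 0.0, 0.01]]}}

```text
time: 19.18
tool_pos: [0.5145, -0.1926, 0.1317]
ee_rot: [0.0, 0.761, 0.649, -0.0]
force: [-0.5, 0.1, -1.1]
grip_width: 0.0167
```

Run:
```python
from h import *
save("side","s16.png",(210,260,300,375),5); s=observe();print(s["tool_pos"],s["ee_rot"],s["force"],s["wrist_torque"],s["time"])
```

```text
[ 0.51451119 -0.19261308  0.13170914] [ 5.47049970e-05  7.60556744e-01  6.49271460e-01 -9.03656653e-05] [ 1.25952778  0.6449342  -1.96440678] [ 0.08971168 -0.01806051  0.02091701] 19.2333
```

View pics/s16.png

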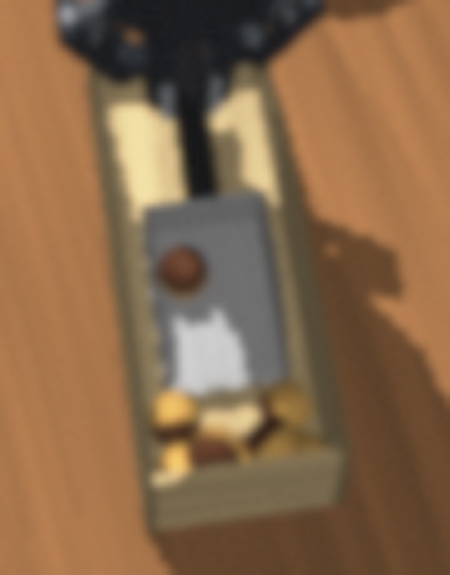

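Emit:
{"api": "apply_moves", "payload": {"targets": [[[0.0003, 0.002, 0.0], 0.0, 0.01], [[0.0006, 0.004, 0.0], 0.0, 0.01], [[0.0008, 0.005, 0.0], 0.0, 0.01], [[0.0006, 0.004, 0.0], 0.0, 0.01], [[0.0003, 0.002, -0.003], 0.0, 0.01], [[0.0, 0.0, -0.007], 0.0, 0.01], [[0.0, 0.0, -0.007], 0.0, 0.01], [[0.0, 0.0, -0.005], 0.0, 0.01], [[0.0, 0.0, -0.0025], 0.0, 0.01], [[0.0, 0.0, 0.0], 0.0, 0.01]]}}

```text
time: 20.07
tool_pos: [0.5183, -0.174, 0.1077]
ee_rot: [0.0, 0.76, 0.65, 0.001]
force: [-1.0, 6.4, 12.8]
grip_width: 0.0168
```

Emit:
{"api": "apply_moves", "payload": {"targets": [[[-0.0015, -0.01, 0.0], 0.0, 0.01], [[-0.0025, -0.016, 0.0], 0.0, 0.01], [[-0.0022, -0.014, 0.0], 0.0, 0.01], [[-0.0015, -0.01, 0.0], 0.0, 0.01], [[0.0, 0.0, 0.0], 0.0, 0.01], [[0.0, 0.0, 0.004], 0.0, 0.01], [[0.0, 0.0, 0.005], 0.0, 0.01], [[0.0, 0.0, 0.005], 0.0, 0.01], [[0.0, 0.0, 0.0], 0.0, 0.01], [[0.0, 0.0, 0.0], 0.0, 0.01]]}}

```text
time: 20.9
tool_pos: [0.5093, -0.2237, 0.1202]
ee_rot: [-0.001, 0.76, 0.65, 0.0]
force: [-0.1, 4.1, -3.4]
grip_width: 0.0169
```

Run:
```python
from h import *
save("side","s17.png",(210,260,300,375),5); s=observe();print(s["tool_pos"],s["ee_rot"],s["force"],s["wrist_torque"],s["time"])
```

```text
[ 0.50920309 -0.22370652  0.12004546] [-1.36677354e-03  7.60091448e-01  6.49814570e-01  3.83270719e-04] [ 1.02242455  4.74842817 -2.87360864] [ 1.59472104 -0.25930814  0.08211835] 20.95
```

View pics/s17.png

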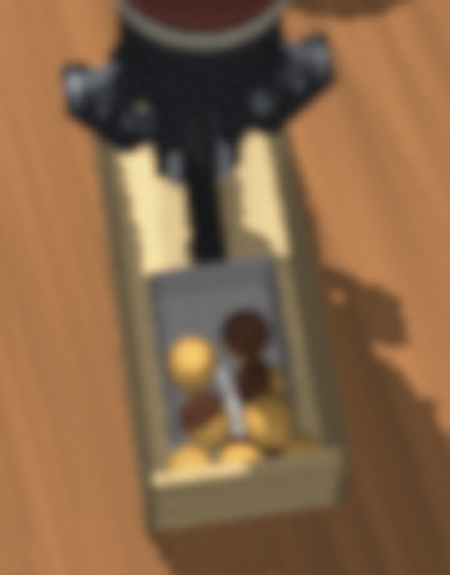

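Emit:
{"api": "apply_moves", "payload": {"targets": [[[-0.0008, -0.005, 0.0], 0.0, 0.01], [[-0.0005, -0.003, 0.0], 0.0, 0.01], [[0.0, 0.0, 0.004], 0.0, 0.01], [[0.0, 0.0, 0.006], 0.0, 0.01], [[0.0, 0.0, 0.005], 0.0, 0.01], [[0.0003, 0.002, 0.0], 0.0, 0.01], [[0.0006, 0.004, 0.0], 0.0, 0.01], [[0.0006, 0.004, 0.0], 0.0, 0.01], [[0.0003, 0.002, 0.0], 0.0, 0.01], [[0.0, 0.0, 0.0], 0.0, 0.01]]}}

```text
time: 21.78
tool_pos: [0.5099, -0.2209, 0.136]
ee_rot: [-0.0, 0.76, 0.65, -0.0]
force: [-0.8, 0.1, -0.9]
grip_width: 0.0166
```

Run:
```python
from h import *
save("side","s18.png",(210,260,300,375),5); s=observe();print(s["tool_pos"],s["ee_rot"],s["force"],s["wrist_torque"],s["time"])
```

```text
[ 0.50988246 -0.22123711  0.13604233] [ 3.13254781e-06  7.60360453e-01  6.49501306e-01 -1.86022741e-04] [-0.10343707  0.3962387  -1.95801895] [ 0.09761874  0.01668938 -0.00441872] 21.8333
```

View pics/s18.png

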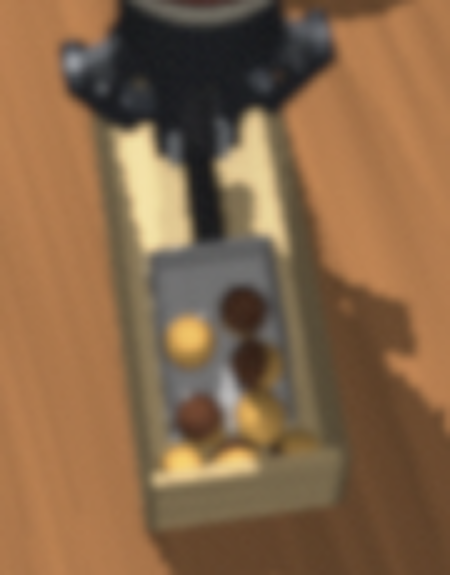

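Emit:
{"api": "apply_moves", "payload": {"targets": [[[0.0002, 0.001, 0.0], 0.0, 0.01], [[0.0003, 0.002, 0.0], 0.0, 0.01], [[0.0005, 0.003, 0.0], 0.0, 0.01], [[0.0006, 0.004, 0.0], 0.0, 0.01], [[0.0008, 0.005, 0.0], 0.0, 0.01], [[0.0008, 0.005, 0.0], 0.0, 0.01], [[0.0006, 0.004, 0.0], 0.0, 0.01], [[0.0005, 0.003, 0.0], 0.0, 0.01], [[0.0003, 0.002, 0.0], 0.0, 0.01], [[0.0, 0.0, 0.0], 0.0, 0.01]]}}

```text
time: 22.67
tool_pos: [0.5147, -0.1916, 0.1363]
ee_rot: [-0.0, 0.76, 0.65, 0.0]
force: [-0.0, 0.4, -2.1]
grip_width: 0.0167
```

Run:
```python
from h import *
save("side","s19.png",(210,260,300,375),5); s=observe();print(s["tool_pos"],s["ee_rot"],s["force"],s["wrist_torque"],s["time"])
```

```text
[ 0.51465324 -0.19201713  0.13623683] [ 1.97651498e-05  7.60262984e-01  6.49615421e-01 -9.94428979e-06] [-0.26900094  0.28136568 -2.10253543] [0.10815591 0.01801909 0.01303993] 22.7167
```

View pics/s19.png

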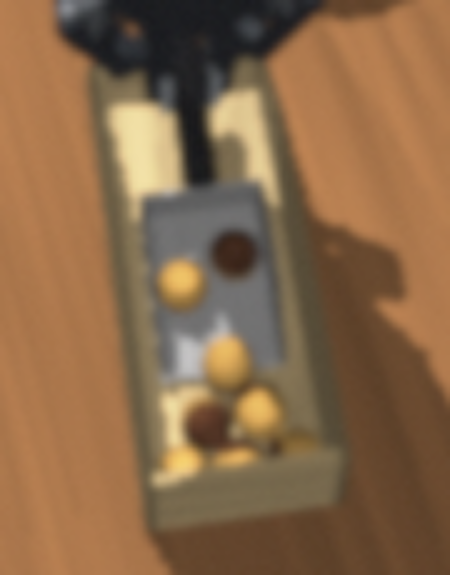

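Emit:
{"api": "apply_moves", "payload": {"targets": [[[0.0003, 0.002, 0.0], 0.0, 0.01], [[0.0006, 0.004, 0.0], 0.0, 0.01], [[0.0008, 0.005, -0.003], 0.0, 0.01], [[0.0006, 0.004, -0.006], 0.0, 0.01], [[0.0003, 0.002, -0.006], 0.0, 0.01], [[0.0, 0.0, -0.006], 0.0, 0.01], [[0.0, 0.0, -0.005], 0.0, 0.01], [[0.0, 0.0, -0.003], 0.0, 0.01], [[0.0, 0.0, 0.0], 0.0, 0.01], [[0.0, 0.0, 0.0], 0.0, 0.01]]}}

```text
time: 23.55
tool_pos: [0.5183, -0.1737, 0.1078]
ee_rot: [0.0, 0.76, 0.65, 0.001]
force: [-0.0, 5.4, 10.7]
grip_width: 0.0168
```

Run:
```python
from h import *
save("side","s20.png",(210,260,300,375),5); s=observe();print(s["tool_pos"],s["ee_rot"],s["force"],s["wrist_torque"],s["time"])
```

```text
[ 0.51834783 -0.17380925  0.10782387] [2.34422396e-04 7.59973246e-01 6.49953499e-01 1.02938002e-03] [ 1.06456588  5.98979743 10.88739065] [ 0.92337034  0.0742734  -0.06759026] 23.6
```

View pics/s20.png

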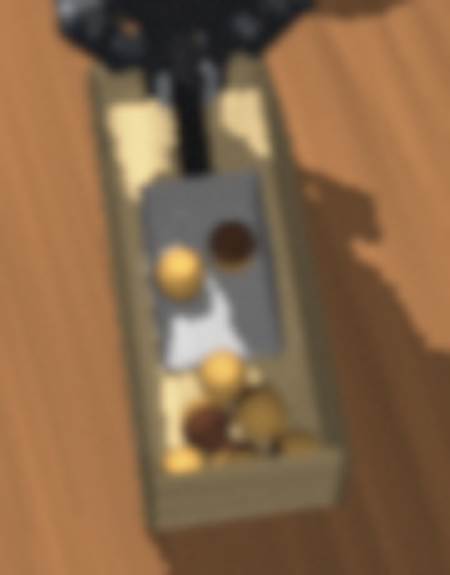

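Emit:
{"api": "apply_moves", "payload": {"targets": [[[-0.0019, -0.012, 0.0], 0.0, 0.01], [[-0.0028, -0.018, 0.0], 0.0, 0.01], [[-0.0025, -0.016, 0.0], 0.0, 0.01], [[-0.0009, -0.006, 0.0], 0.0, 0.01], [[0.0, 0.0, 0.0], 0.0, 0.01], [[0.0, 0.0, -0.003], 0.0, 0.01], [[0.0, 0.0, -0.003], 0.0, 0.01], [[0.0, 0.0, -0.003], 0.0, 0.01], [[0.0, 0.0, -0.001], 0.0, 0.01], [[0.0, 0.0, 0.0], 0.0, 0.01]]}}

```text
time: 24.43
tool_pos: [0.5127, -0.2197, 0.0996]
ee_rot: [-0.001, 0.758, 0.652, 0.004]
force: [-1.4, 27.1, 32.6]
grip_width: 0.0166
```

Run:
```python
from h import *
save("side","s21.png",(210,260,300,375),5); s=observe();print(s["tool_pos"],s["ee_rot"],s["force"],s["wrist_torque"],s["time"])
```

```text
[ 0.51271417 -0.21966052  0.09963903] [-0.0010224   0.75844661  0.65172281  0.00388353] [-2.56071884 28.23829861 31.68138459] [ 5.47345184  0.53818939 -0.40703046] 24.4833
```

View pics/s21.png

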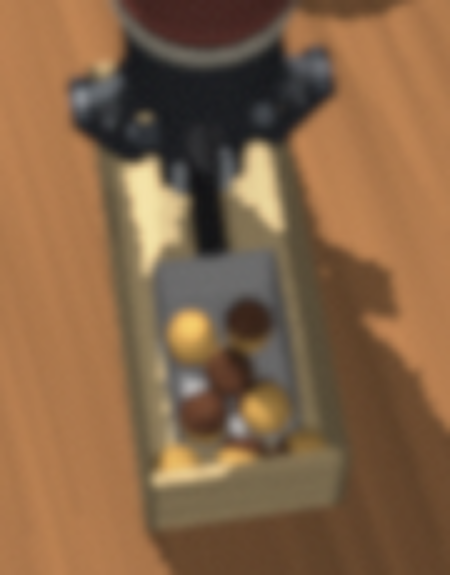

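Emit:
{"api": "apply_moves", "payload": {"targets": [[[0.0, 0.002, 0.004], 0.0, 0.01], [[0.0, 0.0, 0.005], 0.0, 0.01], [[0.0, 0.0, 0.005], 0.0, 0.01], [[0.0, 0.0, 0.006], 0.0, 0.01], [[0.0, 0.0, 0.006], 0.0, 0.01], [[0.0, 0.0, 0.004], 0.0, 0.01], [[0.0003, 0.002, 0.0], 0.0, 0.01], [[0.0003, 0.002, 0.0], 0.0, 0.01], [[0.0, 0.0, 0.0], 0.0, 0.01], [[0.0, 0.0, 0.0], 0.0, 0.01]]}}

```text
time: 25.32
tool_pos: [0.5092, -0.2215, 0.1266]
ee_rot: [-0.0, 0.76, 0.649, -0.0]
force: [-0.9, -0.5, -1.3]
grip_width: 0.0166
```

Run:
```python
from h import *
save("side","s22.png",(210,260,300,375),5); s=observe();print(s["tool_pos"],s["ee_rot"],s["force"],s["wrist_torque"],s["time"])
```

```text
[ 0.50928956 -0.22158608  0.12667359] [-2.63277298e-04  7.60522138e-01  6.49311861e-01 -3.39437110e-04] [-1.18977527 -0.25687142 -2.07726619] [ 0.09127759 -0.02443348  0.03932506] 25.3667
```

View pics/s22.png

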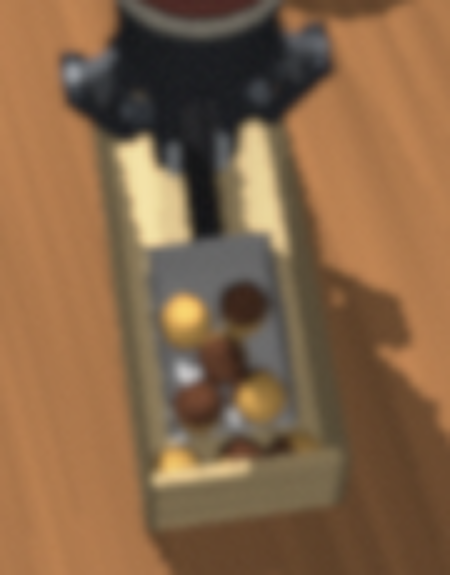

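Emit:
{"api": "apply_moves", "payload": {"targets": [[[0.0002, 0.001, 0.002], 0.0, 0.01], [[0.0003, 0.002, 0.003], 0.0, 0.01], [[0.0005, 0.003, 0.003], 0.0, 0.01], [[0.0006, 0.004, 0.003], 0.0, 0.01], [[0.0006, 0.004, 0.003], 0.0, 0.01], [[0.0006, 0.004, 0.002], 0.0, 0.01], [[0.0005, 0.003, 0.001], 0.0, 0.01], [[0.0003, 0.002, 0.0], 0.0, 0.01], [[0.0001, 0.001, 0.0], 0.0, 0.01], [[0.0, 0.0, 0.0], 0.0, 0.01]]}}

```text
time: 26.2
tool_pos: [0.5133, -0.1969, 0.1441]
ee_rot: [-0.0, 0.76, 0.65, -0.0]
force: [0.8, -0.4, -2.4]
grip_width: 0.0167
```

Run:
```python
from h import *
save("side","s23.png",(210,240,300,375),5); s=observe();print(s["tool_pos"],s["force"],s["time"])
m,_=scoopmodel(); print(m["lip"])
```

```text
[ 0.51326611 -0.1971983   0.14405993] [ 0.03353422  0.54301788 -1.43970413] 26.25
[ 0.49104229 -0.33755304  0.04175994]
```

View pics/s23.png

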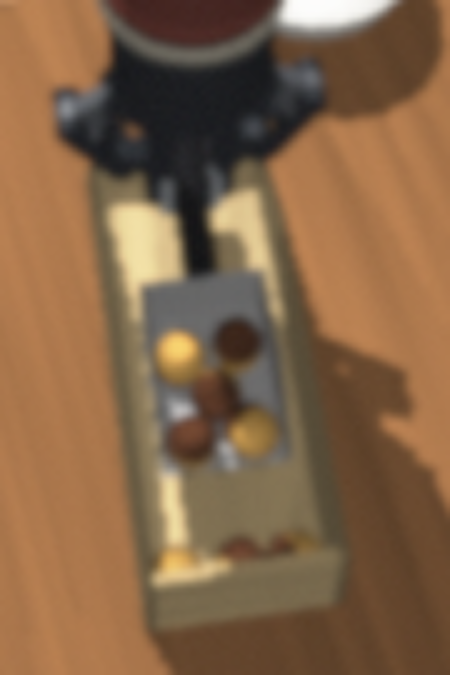

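Run:
```python
from h import *
import cv2
from scipy.optimize import least_squares
im=snapshot("top"); cv2.imwrite("pics/t24.png",cv2.resize(im[100:300,200:400][...,::-1],None,fx=3,fy=3,interpolation=cv2.INTER_CUBIC))
obs={}
for n in("top","side"):
    snapshot(n)
    for d in trace(n,"bowl"):
        e=d["extent"]; print(n,round(d["p"],2),np.round(e,1), np.round(ray(n,e[:2],.05),3)[:2])
    for d in trace(n,"mug")[:2]: print(n,"mug",round(d["p"],2),np.round(d["extent"],0), np.round(ray(n,d["extent"][:2],.05),3)[:2])
c=np.array
th=np.linspace(0,2*np.pi,40)
for xy in [(.632,-.056),(.635,-.05),(.64,-.05)]:
  P=[(xy[0]+.062*np.cos(t),xy[1]+.062*np.sin(t),.055) for t in th]
  for n in("top","side"):
    p=proj(n,P); print(xy,n,p.min(0).round(1),p.max(0).round(1))
print(observe()["time"])
```

```text
top 0.89 [306.6 123.9  38.1  42. ] [ 0.817 -0.081]
top 0.72 [297.6 183.1  38.5  43.3] [ 0.626 -0.051]
top 0.21 [251.3 140.4  39.2  16.9] [0.762 0.095]
top mug 0.91 [241. 182.  27.  33.] [0.628 0.126]
side 0.77 [281.9 229.2  30.3  34.7] [ 0.657 -0.063]
side 0.68 [338.3 219.9  40.2  37.5] [ 0.823 -0.08 ]
side 0.36 [171.9 106.9 119.9  68. ] [0.464 0.567]
(0.632, -0.056) top [279.6 161.5] [319.1 200.7]
(0.632, -0.056) side [250.8 210.9] [295.  246.8]
(0.635, -0.05) top [277.7 160.5] [317.2 199.8]
(0.635, -0.05) side [251.1 209.2] [295.2 244.8]
(0.64, -0.05) top [277.7 159. ] [317.2 198.2]
(0.64, -0.05) side [252.8 208.8] [296.8 244.4]
26.6
```

View pics/t24.png

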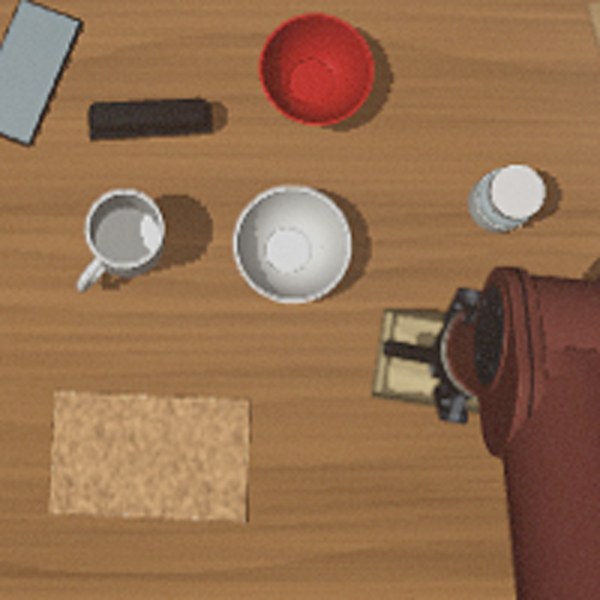

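Emit:
{"api": "apply_moves", "payload": {"targets": [[[0.0005, 0.003, 0.006], 0.0, 0.01], [[0.0009, 0.006, 0.01], 0.0, 0.01], [[0.001, 0.009, 0.012], 0.0, 0.01], [[0.001, 0.012, 0.012], 0.01, 0.01], [[0.001, 0.015, 0.006], 0.03, 0.01], [[0.001, 0.018, 0.0], 0.05, 0.01], [[0.001, 0.02, 0.0], 0.06, 0.01], [[0.001, 0.02, 0.0], 0.06, 0.01], [[0.001, 0.02, 0.0], 0.06, 0.01], [[0.001, 0.02, 0.0], 0.06, 0.01]]}}

```text
time: 27.43
tool_pos: [0.5224, -0.0516, 0.1898]
ee_rot: [-0.0, 0.641, 0.768, -0.0]
force: [0.4, -0.4, -2.7]
grip_width: 0.0167
```

Emit:
{"api": "apply_moves", "payload": {"targets": [[[0.001, 0.02, 0.0], 0.07, 0.01], [[0.001, 0.02, 0.0], 0.08, 0.01], [[0.001, 0.018, 0.0], 0.08, 0.01], [[0.001, 0.015, 0.0], 0.08, 0.01], [[0.0005, 0.012, 0.0], 0.08, 0.01], [[0.0005, 0.009, 0.0], 0.08, 0.01], [[0.0, 0.006, 0.0], 0.06, 0.01], [[0.0, 0.003, 0.0], 0.05, 0.01], [[0.0, 0.0, 0.0], 0.03, 0.01], [[0.0, 0.0, 0.0], 0.0, 0.01]]}}

```text
time: 28.27
tool_pos: [0.5274, 0.0504, 0.1898]
ee_rot: [-0.0, 0.381, 0.924, 0.0]
force: [-0.2, -0.6, -2.0]
grip_width: 0.0165
```

Run:
```python
from h import *
save("side","s25.png",(190,140,340,375),3); save("top","t25.png",(200,120,380,270),4);s=observe();print(s["tool_pos"],s["ee_rot"],s["force"],s["time"])
m,y=scoopmodel(); print(y,m["lip"])
```

```text
[0.527509   0.04961322 0.18992036] [-3.36219372e-04  3.83245080e-01  9.23646629e-01 -1.02480176e-05] [-0.79409993  0.27428125 -1.32073433] 28.3667
-45.06967919211055 [ 0.62783264 -0.05097588  0.08762037]
```

View pics/s25.png

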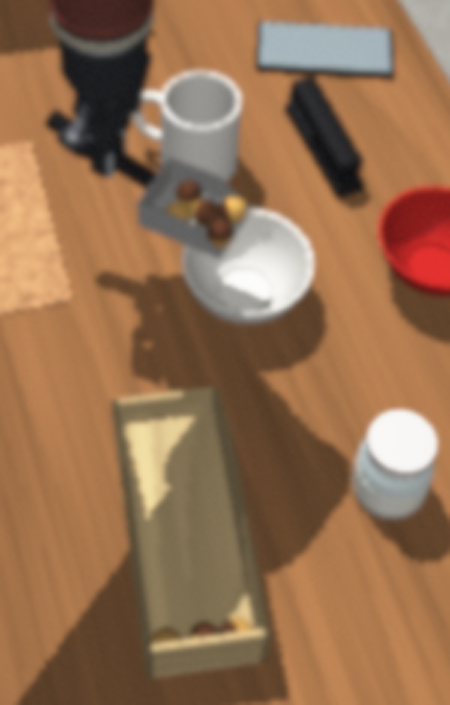

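View pics/t25.png

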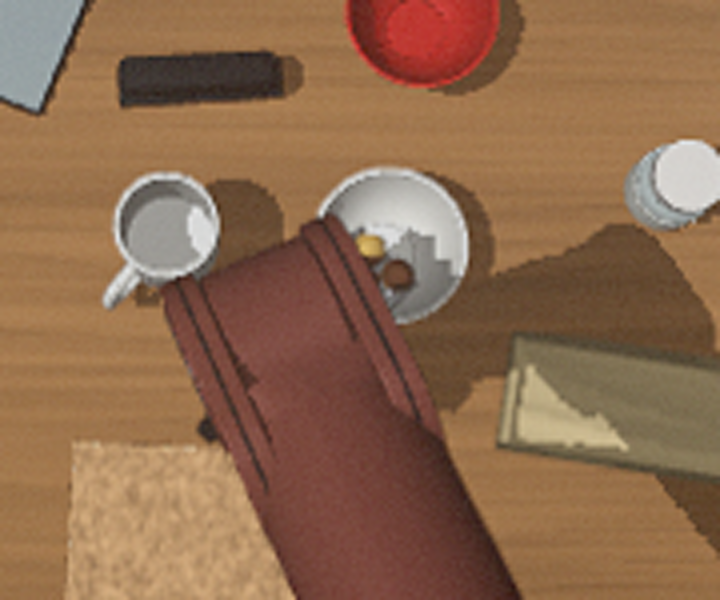

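Emit:
{"api": "apply_moves", "payload": {"targets": [[[0.0, 0.0, -0.008], 0.0, 0.01], [[0.0, 0.0, -0.014], 0.0, 0.01], [[0.0, 0.0, -0.012], 0.0, 0.01], [[0.0, 0.0, 0.0], 0.0, 0.01], [[0.006, -0.006, 0.0], 0.0, 0.01], [[0.014, -0.014, 0.0], 0.0, 0.01], [[-0.02, 0.02, 0.0], 0.0, 0.01], [[-0.018, 0.018, 0.0], 0.0, 0.01], [[-0.006, 0.006, 0.0], 0.0, 0.01], [[-0.002, 0.002, 0.0], 0.0, 0.01]]}}

```text
time: 29.2
tool_pos: [0.5012, 0.0758, 0.1565]
ee_rot: [0.0, 0.383, 0.924, -0.0]
force: [-0.0, -0.5, -1.8]
grip_width: 0.0165
```

Run:
```python
from h import *
save("side","s26.png",(210,170,310,270),6); save("top","t26.png",(260,140,350,230),6);s=observe();print(s["tool_pos"],s["force"],s["time"])
```

```text
[0.50232492 0.07431254 0.15652492] [ 0.60988831 -0.48549748 -0.61044073] 29.3
```

View pics/s26.png

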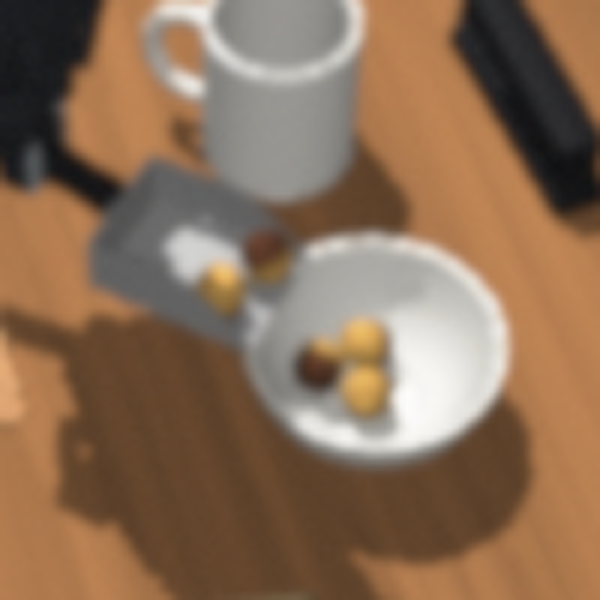

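View pics/t26.png

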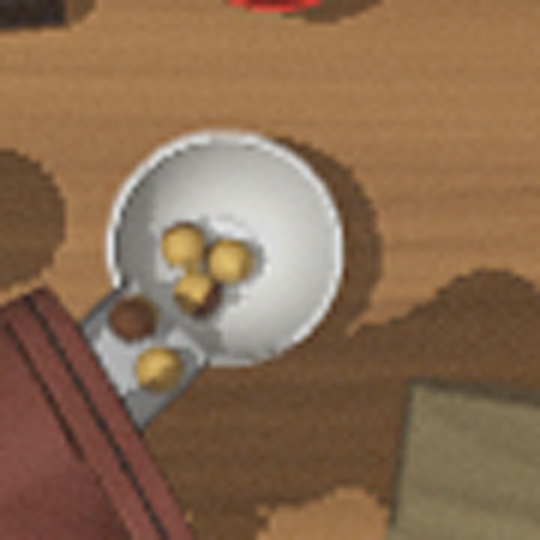

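Emit:
{"api": "apply_moves", "payload": {"targets": [[[0.003, -0.003, 0.0], 0.0, 0.01], [[0.006, -0.006, 0.0], 0.0, 0.01], [[0.009, -0.009, 0.0], 0.0, 0.01], [[0.01, -0.01, 0.0], 0.0, 0.01], [[0.012, -0.012, 0.0], 0.0, 0.01], [[-0.02, 0.02, 0.0], 0.0, 0.01], [[-0.018, 0.018, 0.0], 0.0, 0.01], [[-0.006, 0.006, 0.0], 0.0, 0.01], [[-0.002, 0.002, 0.0], 0.0, 0.01], [[0.0, 0.0, 0.0], 0.0, 0.01]]}}

```text
time: 30.13
tool_pos: [0.4965, 0.0801, 0.1563]
ee_rot: [0.0, 0.384, 0.923, -0.0]
force: [0.4, -0.5, -2.5]
grip_width: 0.0165
```

Run:
```python
from h import *
save("side","s27.png",(210,170,310,270),6); save("top","t27.png",(260,140,350,230),6);s=observe();print(s["tool_pos"],s["force"],s["time"])
```

```text
[0.49694778 0.07947152 0.15630281] [-0.48281778 -0.62215408 -1.54162886] 30.2333
```

View pics/s27.png

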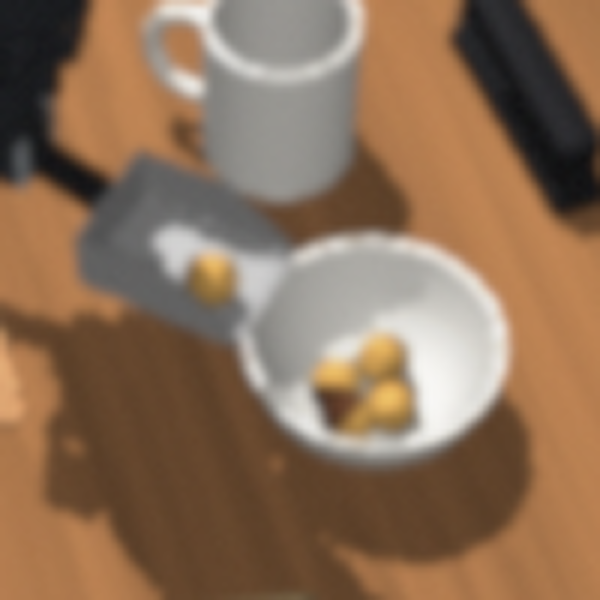

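View pics/t27.png

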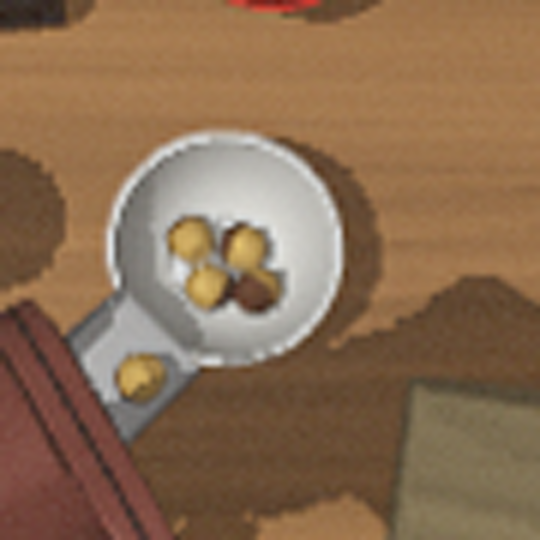

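Emit:
{"api": "apply_moves", "payload": {"targets": [[[0.003, -0.003, 0.0], 0.0, 0.01], [[0.006, -0.006, 0.0], 0.0, 0.01], [[0.009, -0.009, 0.0], 0.0, 0.01], [[0.013, -0.013, 0.0], 0.0, 0.01], [[0.015, -0.015, 0.0], 0.0, 0.01], [[-0.024, 0.024, 0.0], 0.0, 0.01], [[-0.024, 0.024, 0.0], 0.0, 0.01], [[-0.006, 0.006, 0.0], 0.0, 0.01], [[-0.002, 0.002, 0.0], 0.0, 0.01], [[0.0, 0.0, 0.0], 0.0, 0.01]]}}

```text
time: 31.07
tool_pos: [0.4864, 0.0902, 0.1564]
ee_rot: [0.0, 0.384, 0.923, -0.0]
force: [-0.1, -0.7, -2.8]
grip_width: 0.017
```

Run:
```python
from h import *
save("side","s28.png",(210,170,310,270),6); save("top","t28.png",(260,140,350,230),6);s=observe();print(s["tool_pos"],s["force"],s["time"])
```

```text
[0.4870014  0.08945792 0.1563414 ] [ 0.09887239  0.19066515 -1.38801499] 31.1667
```

View pics/s28.png

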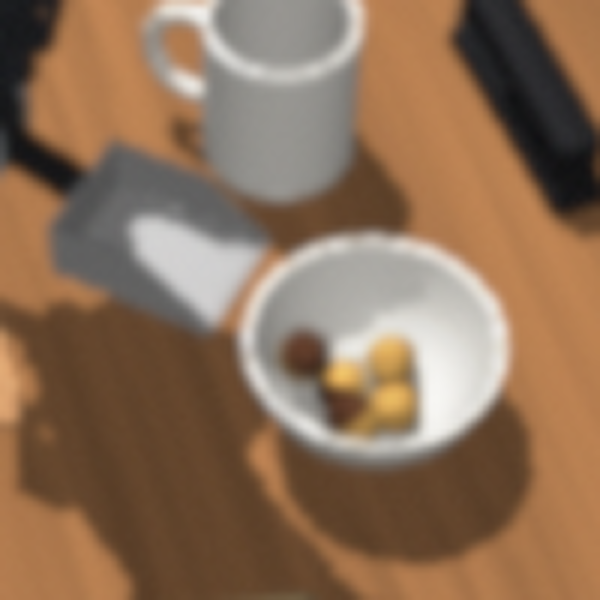

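View pics/t28.png

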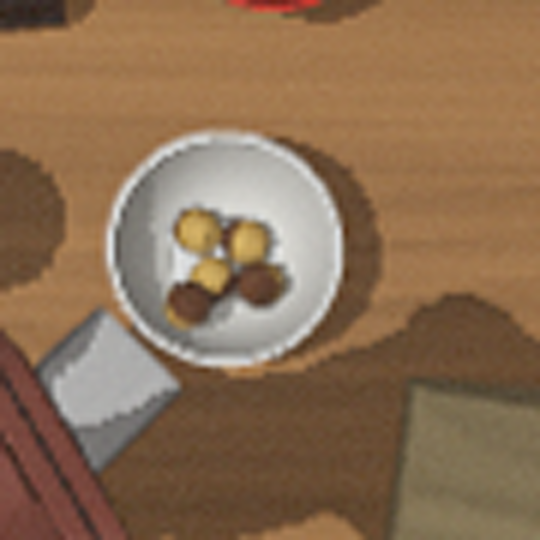

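Run:
```python
from h import *
a=[ray("top",(200+x/3-.33,100+y/3-.33),.003)[:2] for x,y in((55,392),(250,400),(247,521),(50,514))]
print(np.round(a,3),np.mean(a,0)); d=a[1]-a[0];print(np.degrees(np.arctan2(d[1],d[0])))
```

```text
[[ 0.477  0.201]
 [ 0.47  -0.008]
 [ 0.341 -0.005]
 [ 0.348  0.205]] [0.40906944 0.09814713]
-92.01363410479524
```

Emit:
{"api": "apply_moves", "payload": {"targets": [[[0.0, 0.0, 0.015], 0.0, 0.01], [[-0.005, 0.005, 0.005], -0.06, 0.01], [[-0.007, 0.007, 0.0], -0.1, 0.01], [[-0.008, 0.007, 0.0], -0.11, 0.01], [[-0.008, 0.007, 0.0], -0.11, 0.01], [[-0.008, 0.007, 0.0], -0.11, 0.01], [[-0.008, 0.007, 0.0], -0.11, 0.01], [[-0.007, 0.007, 0.0], -0.11, 0.01], [[-0.006, 0.006, 0.0], -0.11, 0.01], [[0.0, 0.0, 0.0], 0.0, 0.01]]}}

```text
time: 32.0
tool_pos: [0.4289, 0.1441, 0.1765]
ee_rot: [0.0, 0.722, 0.692, 0.0]
force: [-0.3, 0.5, -0.8]
grip_width: 0.0167
```

Emit:
{"api": "apply_moves", "payload": {"targets": [[[0.0, 0.0, -0.01], 0.0, 0.01], [[0.0, 0.0, -0.02], 0.0, 0.01], [[0.0, 0.0, -0.02], 0.0, 0.01], [[0.0, 0.0, -0.01], 0.0, 0.01], [[0.0, 0.0, -0.006], 0.0, 0.01], [[0.0, 0.0, 0.0], 0.0, 0.01], [[0.0, 0.0, 0.0], 0.0, 0.01], [[0.0, 0.0, 0.0], 0.0, 0.01], [[0.0, 0.0, 0.0], 0.0, 0.01], [[0.0, 0.0, 0.0], 0.0, 0.01]]}}

```text
time: 32.83
tool_pos: [0.4293, 0.1438, 0.1109]
ee_rot: [0.001, 0.72, 0.694, 0.0]
force: [0.6, -0.4, -0.6]
grip_width: 0.0166
```

Run:
```python
from h import *
save("side","s29.png",(140,130,260,270),4); save("top","t29.png",(190,170,340,290),4);s=observe();print(s["tool_pos"],s["force"],s["time"])
m,y=scoopmodel(); print(y,m["lip"])
```

```text
[0.42906233 0.14378191 0.11065709] [ 0.64957498  0.65429977 -1.80532472] 32.9333
-92.11936927479279 [0.42385737 0.00176987 0.00835712]
```

View pics/s29.png

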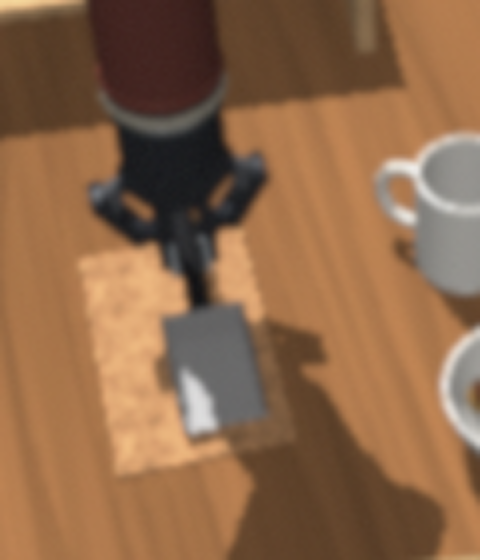

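Emit:
{"api": "apply_moves", "payload": {"targets": [[[-0.003, 0.005, 0.0], 0.0, 0.01], [[-0.003, 0.005, 0.0], 0.0, 0.01], [[0.0, 0.0, -0.004], 0.0, 0.01], [[0.0, 0.0, -0.004], 0.0, 0.01], [[0.0, 0.0, -0.003], 0.0, 0.01], [[0.0, 0.0, -0.002], 0.0, 0.01], [[0.0, 0.0, -0.001], 0.0, 0.01], [[0.0, 0.0, -0.001], 0.0, 0.01], [[0.0, 0.0, 0.0], 0.0, 0.01], [[0.0, 0.0, 0.0], 0.0, 0.01]]}}

```text
time: 33.77
tool_pos: [0.4241, 0.1564, 0.0966]
ee_rot: [0.0, 0.72, 0.694, 0.002]
force: [-2.4, 7.0, 15.2]
grip_width: 0.0167
```

Emit:
{"api": "apply_moves", "payload": {"targets": [[[0.0, 0.0, 0.0025], 0.0, 0.01], [[0.0, 0.0, 0.0], 0.0, 0.01], [[0.0, 0.0, 0.0], 0.0, 0.02], [[0.0, 0.0, 0.0], 0.0, 0.03], [[0.0, 0.0, 0.0], 0.0, 0.05], [[0.0, 0.0, 0.0], 0.0, 0.07], [[0.0, 0.0, 0.0], 0.0, 0.07], [[0.0, 0.0, 0.0], 0.0, 0.07], [[0.0, 0.0, 0.0], 0.0, 0.07], [[0.0, 0.0, 0.0], 0.0, 0.07]]}}

```text
time: 34.6
tool_pos: [0.4228, 0.1538, 0.0977]
ee_rot: [-0.0, 0.72, 0.694, -0.0]
force: [-0.6, -0.8, 0.5]
grip_width: 0.0699
```

Emit:
{"api": "apply_moves", "payload": {"targets": [[[0.0, 0.0, 0.01], 0.0, 0.07], [[0.0, 0.0, 0.02], 0.0, 0.07], [[0.0, 0.0, 0.03], 0.0, 0.07], [[0.0, 0.0, 0.035], 0.0, 0.07], [[0.0, 0.0, 0.035], 0.0, 0.07], [[0.0, 0.02, 0.035], 0.0, 0.07], [[0.0, 0.03, 0.02], 0.0, 0.07], [[0.0, 0.03, 0.0], 0.0, 0.07], [[0.0, 0.01, 0.0], 0.0, 0.07], [[0.0, 0.0, 0.0], 0.0, 0.07]]}}

```text
time: 35.43
tool_pos: [0.422, 0.2469, 0.284]
ee_rot: [-0.0, 0.718, 0.696, 0.001]
force: [-0.5, 0.5, -0.3]
grip_width: 0.0702
```

Run:
```python
from h import *
save("side","s30.png",sc=1.5); save("wrist","w30.png",sc=1.5);save("top","t30.png",sc=1.5);s=observe();print(s["tool_pos"],s["force"],s["time"])
```

```text
[0.42268505 0.24295299 0.28265679] [-0.6131007  -0.69706466 -0.34278995] 35.5833
```

View pics/s30.png

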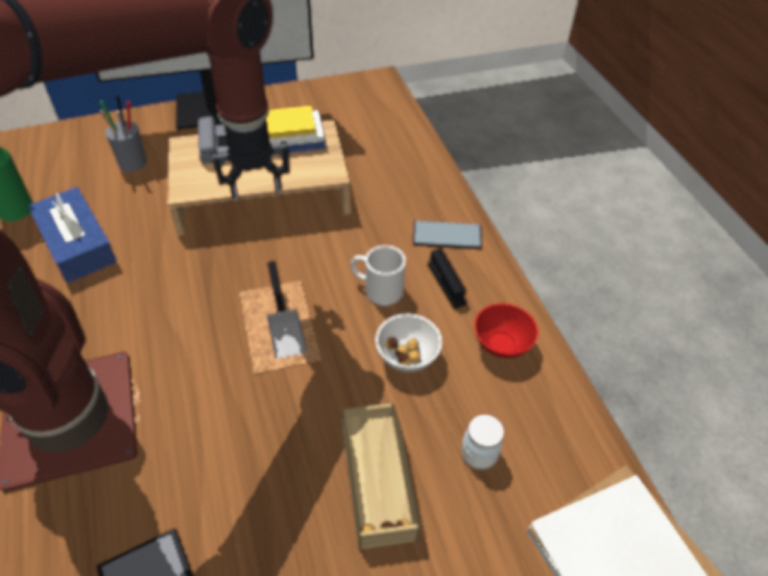

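View pics/w30.png

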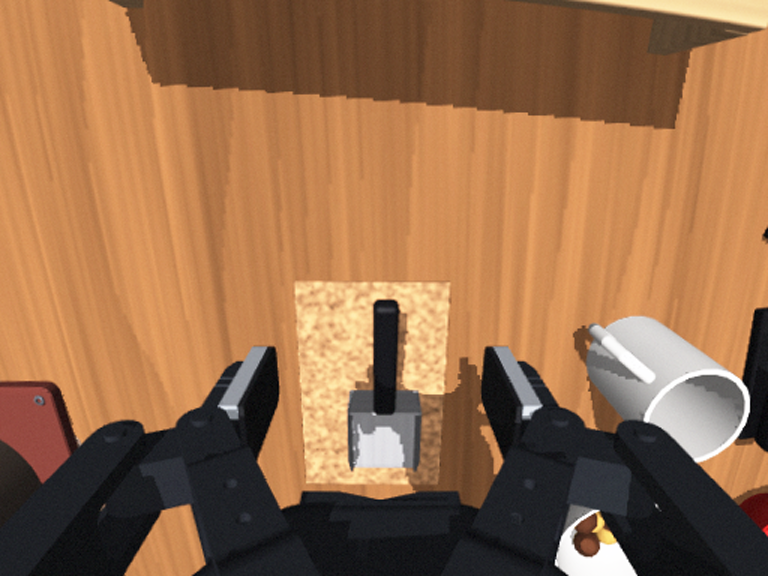

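View pics/t30.png

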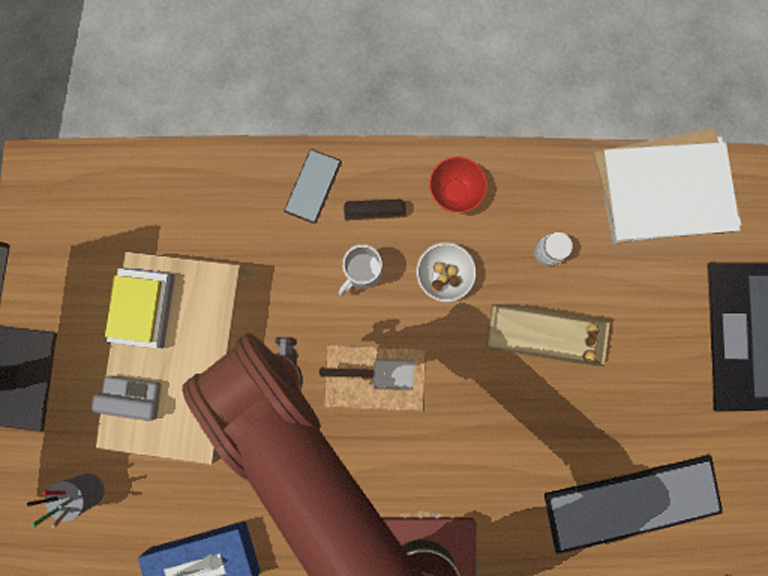

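```bash
python3 -c "
from bench import *
print(sign_off(), observe()['time'])"
```

```text
the job is handed in; nothing more can be done
the job is handed in; nothing more can be done
```

The job is done and handed in at about 35.6 s of the 67 s allowed.

I drew the scoop out from under the riser by its bowl, set it down in the open and took it again by its handle. After a few pushes in the tray, five chocolates went into the white bowl. Each push reached the tray's closed end, and the wrist read at most about 36 N across and 33 N down (limit 120 N). The moves cannot tilt the tool, so I emptied the scoop by short back-jerks over the bowl. I then laid it on the mat.

- **Chocolates:** the last side and top pictures show five in the bowl and three in the tray. None are on the desk and none were touched by the fingers.
- **Scoop:** empty, right way up and wholly over the mat. The gripper is clear and touching nothing.
- **Mug, jar, stapler and red bowl:** in the top view they stand at the same pixels as at the start.

Two things went differently from plan. My first wrist-camera estimate of the tray was about 12 mm off because the arm was still settling, so I re-measured it with the side and top cameras before entering. The first two scoopings lost chocolates back into the tray, and the third brought out the five.

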